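# Turn over a beading template and clamp it in the jig

## Task

The thin square beading template lies grooved side down on the wooden riser: slide it out over the riser's near edge so that it overhangs, pick it up by the overhang, and stand it on edge in the slotted wooden stand, letting go of it. Take it again and lay it down grooved side up in the clamping jig, let go, and see that it is flat, square and up against the far stop. Finally flip the cam lever fully down, towards the robot, so that the jaw clamps the template against the side rail; leave the other things on the table where they are.

Things in the scene. Friction and masses are not known exactly. Their poses are not given: they have to be found in the camera images.
- panel: the template: light wooden square plate, 110 x 110 mm, 5 mm thick, about 70 g. Too wide to be spanned and lying too low on the riser to be pried up. Origin at its centre; x and y along its sides (all four sides alike), z normal to its plain face, pointing up at the start. The other face (-z side) has dark grooves: a square border, a U-shaped channel and a row of dots. It must end with z pointing down (grooves up). Friction against wood about 0.6
- riser: fixed riser of darker wood, like a small bridge, 160 mm (x) x 180 mm (y), top face flat at 90 mm height, board 18 mm thick on two 18 mm side boards along x; open below at the near and far ends. Origin on the table under its centre; -x is its near edge (80 mm from the centre), facing roughly the robot. The template starts flat within the top and has no fence around it
- stand: fixed wooden stand, 85 mm (x) x 130 mm (y), with one straight slot along its y, 120 mm long, open at both ends. Origin on the table under the slot's centre
- slot (a point): centre of the slot's floor, 10 mm above the table; axes as the stand's. The slot is 10 mm wide with upright walls to 26 mm above its floor and lips that slope outwards from there to 38 mm above the floor, where the mouth is about 45 mm wide. A template put in leans up to about 13 degrees either way
- jig: fixed plywood jig plate 12 mm thick, 160 mm in x (-80 to +80 from the origin), 215 mm in y (-132 to +83). Origin on the table under the centre of the template's clamped place; -x is its near side, facing roughly the robot. An aluminium far stop (100 mm long, inner face at x = +55 mm) and an aluminium side rail (110 mm long, inner face at y = +55 mm) stand 10 mm above the plate; the near side is open
- nest (a point): on the jig plate's top (12 mm above the table), centre of the template's clamped place; axes as the jig's. The template lying flat here has its centre 2.5 mm above it
- jaw (a joint): aluminium jaw bar, 90 mm long in x, 16 mm wide, 10 mm high on the jig plate, opposite the side rail; 0 = open (inner face at y = -70.6 mm in the jig's frame, 16 mm more room than the template), 0.016 = closed on the template. It follows the cam lever in proportion (10.3 mm per rad) and pushes a template across the jig plate
- cam (a joint): cam lever: 0 = straight up (jaw open), 1.55 = lying flat towards the jig's near side (-x), its end stop, jaw closed. It needs about 3 to 8 N at the knob, and stays where it is left
- pivot (a point): axis of the cam lever: the lever turns about the jig's y through this point, at x = +30, y = -108 mm in the jig's frame, 36 mm above the table; axes as the jig's
- knob (a point): centre of the black cylindrical knob (16 mm diameter, 28 mm long along the jig's y) at the lever's end, 78 mm from the pivot. The lever's bar is steel, 10 mm thick in the direction it swings, 14 mm wide, and moves with it; the point's z points along the lever, away from the pivot
- pliers: bystander: pliers with black handles, 130 mm long, 14 mm high
- cutters: bystander: cutters with grey handles, 130 mm long, 14 mm high
- tumbler: bystander: drinking glass, 68 mm diameter, 75 mm high
- dish: bystander: white bead dish, 68 mm diameter, 22 mm high
- jar: bystander: small glass jar with brass lid, 48 mm diameter, 60 mm high
- mallet: bystander: small hammer, 200 mm long, lying at the left side
Mind the look-alikes: they are no part of the job. What is shaped like the stand but blue or pink is not meant.

How it is judged:
On the way, in this order (a step that is already met when the one before it is completed fails the run):
1. the template lies on the riser, overhanging its near edge by at least 25 mm (x of panel in the frame of riser between -0.14 and -0.05 m and z of panel in the frame of riser between 0.085 and 0.1 m and angle between panel's own z axis and vertical below 0.25 rad), for 0.1 s.
2. the template stands on edge in the stand's slot, let go (x of panel in the frame of slot between -0.025 and 0.025 m and y of panel in the frame of slot between -0.04 and 0.04 m and z of panel in the frame of slot between 0.045 and 0.075 m and angle between panel's own z axis and vertical between 1.2 and 1.94 rad and contact force between panel and the fingers below 0.05 N), for 0.3 s.
3. the template lies grooved side up on the jig, let go, against the far stop (within 5 mm), the lever still up (angle between panel's own z axis and vertical above 3.07 rad and z of panel in the frame of nest between 0 and 0.0055 m and x of panel in the frame of nest between -0.005 and 0.004 m and y of panel in the frame of nest between -0.018 and 0.004 m and contact force between panel and the fingers below 0.05 N and value of joint cam below 0.6 rad and linear speed of panel below 0.02 m/s and angular speed of panel below 0.2 rad/s), for 0.2 s.
At the end, for the whole second after the job is handed in: The template lies flat in the jig, grooved side up, square to it within 3.5 degrees, within 6 mm of the far stop and 3 mm of the side rail, at rest and let go; the cam lever is down (past 1.4 rad) and the jaw closed to within 1.5 mm of its end (angle between panel's own z axis and vertical above 3.07 rad and z of panel in the frame of nest between 0 and 0.0055 m and x of panel in the frame of nest between -0.006 and 0.004 m and y of panel in the frame of nest between -0.003 and 0.003 m and linear speed of panel below 0.02 m/s and angular speed of panel below 0.2 rad/s and value of joint cam above 1.4 rad and value of joint jaw above 0.0145 m and contact force between panel and the fingers below 0.05 N and (angle between the x axis of panel and the x axis of jig, either way round below 0.06 rad or angle between the y axis of panel and the x axis of jig, either way round below 0.06 rad)); the robot touches nothing.
It fails at once if one of the bystanders (pliers, cutters, tumbler, dish, jar, mallet) is shifted by more than 30 mm (distance of any of pliers, cutters, tumbler, dish, jar, mallet from where it was at the start of the episode above 0.03 m).
It also fails if it takes over 72 s, if anything falls off the work surface, if the arm or the gripper's body presses on something with over 40 N, if the wrist force passes 120 N, or if a joint passes its speed limit or range.

## Robot

A 7-joint arm with a two-finger parallel gripper is mounted at the origin on the work surface. World frame = base frame: x ahead of the robot, y to its left, z up, the work surface at z = 0. Lengths are in m, angles in rad, forces in N, time in s.
With the tool pointing down it reaches from about 0.425 to 0.825 m from the base axis. Payload 3.6 kg.
Tool frame: the origin (TCP) lies between the finger pads; the fingertips stand 14 mm ahead of it and the grasp point (between the pads) lies 5 mm behind it; z points along the fingers, y is the line along which they close (so a half turn about z gives the same grasp; the last joint's range is limited). The gripper opens to 93 mm and grips with 3 to 60 N. Pads are 15 mm wide; open, the fingers measure 128 mm over their backs; the gripper's body (75 mm by 188 mm) begins 65 mm behind the grasp point.
Start: joints at [1.308, 0.615, -0.013, 1.423, 0.008, 1.103, -0.04], TCP at [0.152, -0.632, 0.21] pointing down, gripper open.
Joint ranges: [-3.12, 3.12], [-0.3, 2.06], [-1.34, 1.32], [0.26, 2.42], [-1.36, 4.5], [0.01, 1.98], [-2.84, 2.84]. Speed limits (rad/s): [2.79, 2.79, 3.14, 3.14, 3.14, 3.14, 3.14].

## Interface

Orientations are given as a unit quaternion [x, y, z, w].
In Python, from rig import arm gives the robot as it stands. The module is installed in compiled form; this text tells all that it offers.
- The arm moves only by the tool arm_command, never from a script. Its argument "steps" is a list of rows, each an object of numbers: "dx", "dy", "dz": the shift along the world's x, y, z in units of 30 mm (1.0 is 30 mm); "rx", "ry", "rz": the turn, a rotation vector about the world's x, y, z in units of 0.08 rad (1.0 is 0.08 rad). A call has exactly 5 rows; each row shifts and turns the commanded pose from where the row before left it; what a row does not reach is not made up. A row lasts 1/10 s, in which the tool goes at most 50 mm and 8.59 degrees, less where a joint would pass 70% of its speed; a pose out of reach is approached as far as the arm can. A call with a number of a shift or a turn outside -1 to 1 is refused whole. A call with a gripper value outside its range is refused whole. "jaw" is the closure, from 0 (fully open) to 1 (shut), set as the call begins (left out, the last holds). The fingers move at their own pace and stop on an object; "squeeze" is the grip in N (left out, the last holds). Time passes only in rows, so rows that do not move let the fingers close, or fill a call up. It gives the time, the measured TCP pose, the force, the opening and the grip force at its end, in the units of the state.
- arm.read_state(): the state, without advancing time (a new reading comes with each control period).
- arm.read_camera(name): name is "scene" or "top" or "wrist"; returns a dict with "color" (420x560x3 uint8, red, green, blue), "mtx" (3x3 intrinsics, pixels), "k1" (the pictures are not rectified: a ray, as slopes to the right and down, at radius r is drawn at 1 + k1 r^2 times it, then the intrinsics apply), "rvec" (rotation vector, rad) and "tvec" (3), from world to camera coordinates, as OpenCV has them. Camera axes: x right, y down, z forward; pixel columns grow to the right and rows downward; lengths in m; the calibration is good to about 2 mm. A picture is of the moment at which its call begins. There is no depth.
- arm.close_job(): hands the job in; it is judged then, once.
The state is a dict: "t": time; "joint_positions": joint angles; "qvel": joint speeds; "joint_torque": joint torques, N m; "tcp_pos": TCP position; "tcp_rot": TCP orientation; "ft_force": force on the tool from outside, world axes, zero at the start; "ft_torque": the same for the moment, N m; "finger_gap": finger opening in m; "grasp_force": force on a finger pad.
Only numpy, scipy, OpenCV 4.12 (cv2) and the standard library are available. Lean on these libraries where they do the work, as an engineer would, in place of code of your own. Each camera call takes 0.05 s, during which the arm holds its last target. There are 200 camera calls.

## Working session

There is one attempt and no reset: what is moved stays moved. The work goes in short steps, Python scripts to look and compute and a tool call to move; the robot and the scene stay as the last step left them, time stands still between calls to the robot, and variables do not carry over. Pictures are saved under pics/ and viewed, at most 10 in all, crops included, and the job is handed in when it is done.

Besides the shell and the picture viewer there is one more tool, called after ">>>" in YAML: its name, and indented under it one key for each argument. arm_command: Moves the arm, as the interface text tells. Shifts and turns lie within -1 to 1; 1 stands for 30 mm of shift or 0.08 rad of turn. Its arguments: {"type":"object","properties":{"steps":{"type":"array"},"jaw":{"type":"number"},"squeeze":{"type":"number"}},"required":["steps"]}

```bash
mkdir -p pics; cat > h.py <<'E'
import numpy as np, cv2
from rig import arm
def snap(name,fn):
    c=arm.read_camera(name); cv2.imwrite('pics/'+fn+'.png',c['color'][:,:,::-1]); np.savez('pics/'+fn+'.npz',**{k:c[k] for k in('mtx','k1','rvec','tvec')}); return c
def ray(fn,u,v):
    c=np.load('pics/'+fn+'.npz'); K=c['mtx']; p=np.array([(u-K[0,2])/K[0,0],(v-K[1,2])/K[1,1]]); q=p.copy()
    for _ in range(20): q=p/(1+float(c['k1'])*(q@q))
    R=cv2.Rodrigues(c['rvec'])[0]; t=c['tvec'].ravel(); return -R.T@t, R.T@np.array([q[0],q[1],1])
def at(fn,u,v,z):
    o,d=ray(fn,u,v); return o+d*(z-o[2])/d[2]
def proj(fn,P):
    c=np.load('pics/'+fn+'.npz'); R=cv2.Rodrigues(c['rvec'])[0]; X=R@np.array(P,float)+c['tvec'].ravel(); x=X[:2]/X[2]; x=x*(1+float(c['k1'])*(x@x)); K=c['mtx']; return np.array([K[0,0]*x[0]+K[0,2],K[1,1]*x[1]+K[1,2]])
E
python3 - <<'E'
from h import *
a=snap('top','t0');b=snap('scene','s0')
for n in('t0','s0'):
    i=cv2.imread(f'pics/{n}.png'); cv2.imwrite(f'pics/{n}x.png',cv2.resize(i,(800,600),interpolation=cv2.INTER_CUBIC))
s=arm.read_state();print(s)
print(ray('t0',280,210),ray('s0',280,210))
E
```

```text
{'t': 0.1, 'joint_positions': array([ 1.30850112,  0.61580456, -0.0125767 ,  1.42469296,  0.00813919,
        1.10341078, -0.04042183]), 'qvel': array([-0.00167419, -0.0032028 ,  0.00062864, -0.00435709, -0.00092175,
       -0.00189881,  0.00134884]), 'joint_torque': array([-1.95559105e-04, -4.60044551e+01,  2.09929794e-01, -1.66245496e+01,
       -6.10798853e-02,  1.69152638e-02,  9.13586109e-05]), 'tcp_pos': array([ 0.15166243, -0.63132426,  0.20902395]), 'tcp_rot': array([ 9.93055812e-01,  1.17638734e-01, -1.75373701e-04, -1.11882462e-03]), 'ft_force': array([-0.08596035,  0.7067908 ,  0.03487465]), 'ft_torque': array([-0.04713479,  0.02363145,  0.0358614 ]), 'grasp_force': 0.0, 'finger_gap': 0.09292032903158694}
(array([0.36904266, 0.0226423 , 1.20900721]), array([ 0.10680772, -0.00543789, -0.99426919])) (array([ 1.07447473, -0.70925529,  0.89599178]), array([-0.49729173,  0.58938071, -0.63694955]))
```

View pics/t0x.png

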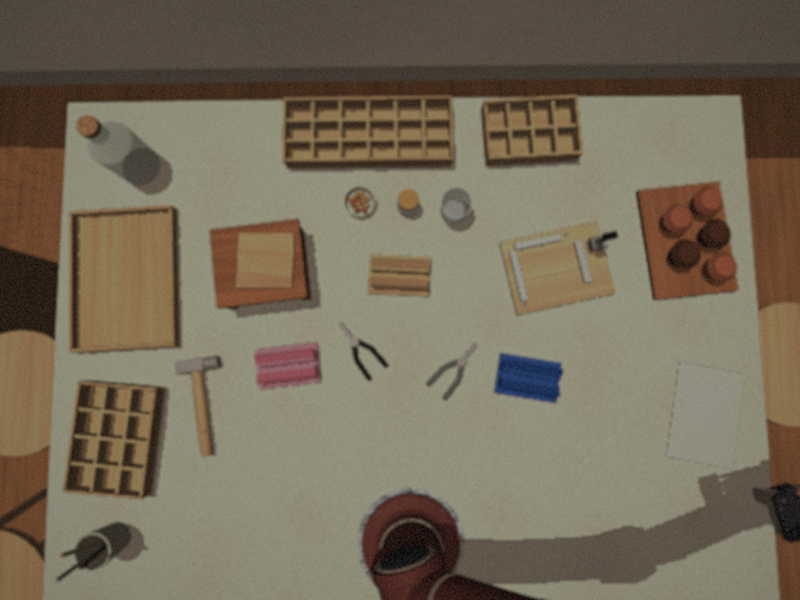

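View pics/s0x.png

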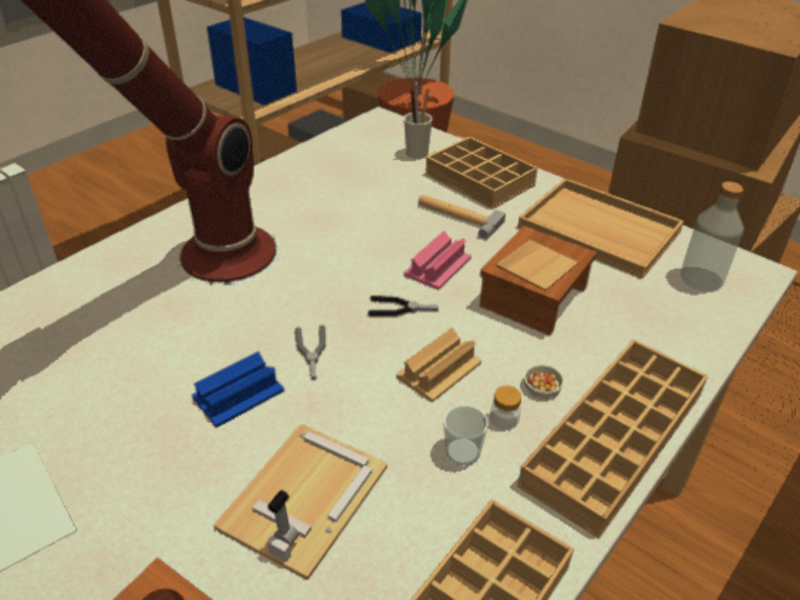

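The top view shows riser (260,264), template (265,261), stand (400,275), and jig (556,268) with side rail left and knob at (605,238). Next, enlarged crops.

```bash
python3 - <<'E'
from h import *
i=cv2.imread('pics/t0.png'); C=np.zeros((560,800,3),np.uint8)
def put(x,y,w,h,X,Y):
    c=cv2.resize(i[y:y+h,x:x+w],None,fx=4,fy=4,interpolation=cv2.INTER_CUBIC); c=cv2.convertScaleAbs(c,alpha=1.5)
    C[Y:Y+4*h,X:X+4*w]=c
    for k in range(0,w,10): cv2.putText(C,str(x+k),(X+4*k,Y+8),0,.3,(255,255,0)); C[Y:Y+4,X+4*k]=255
    for k in range(0,h,10): cv2.putText(C,str(y+k),(X,Y+4*k+4),0,.3,(255,255,0))
put(142,150,84,70,0,0); put(345,150,95,74,400,0); put(250,170,60,45,0,320)
cv2.imwrite('pics/crop.png',C)
E
```

```text
(no output)
```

View pics/crop.png

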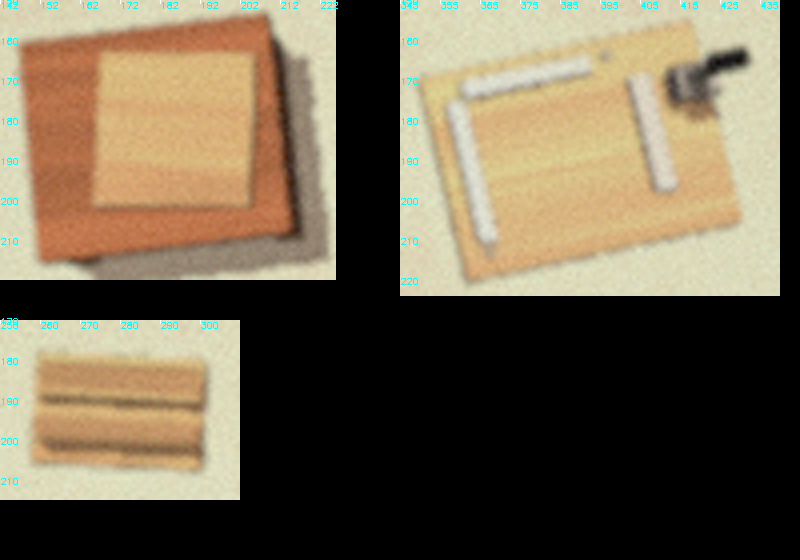

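```bash
python3 - <<'E'
from h import *
np.set_printoptions(precision=4,suppress=True)
def rect(n,pts,z):
    P=np.array([at('t0',*p,z)[:2] for p in pts]); print(n,P.tolist() and P.round(4).tolist(),'c',P.mean(0),'len',[round(np.linalg.norm(P[k]-P[(k+1)%4]),4) for k in range(4)],
     'yawdeg', [round(float(np.degrees(np.arctan2(*(P[a]-P[b])[::-1]))),1) for a,b in((0,3),(1,2))], [round(float(np.degrees(np.arctan2(*(P[a]-P[b])[::-1])))-90,1) for a,b in((0,1),(3,2))])
rect('riser',[(147,160.8),(208.8,153.5),(216,208),(152.3,215.5)],.09)
rect('panel',[(166.3,163),(205.8,163.5),(204.8,202),(165.3,201.5)],.095)
rect('jig',[(349.3,169.3),(418.3,155),(430.5,204.8),(362.3,220.8)],.012)
rect('stand',[(259.5,178.3),(301.3,180.3),(300.8,207.5),(258,205.5)],.01)
for p in [(260,189.5),(300,191.3)]: print('dark',at('t0',*p,.048),at('t0',*p,.036),at('t0',*p,.01))
print('knob',at('t0',422.5+ .6,165,.114),proj('t0',[.5,0,.048]))
E
```

```text
riser [[0.6352, 0.3947], [0.6543, 0.2182], [0.4971, 0.1968], [0.478, 0.3761]] c [0.5661 0.2965] len [np.float64(0.1775), np.float64(0.1586), np.float64(0.1803), np.float64(0.1583)] yawdeg [6.8, 7.7] [6.2, 6.1]
panel [[0.6269, 0.338], [0.6241, 0.2256], [0.5139, 0.2276], [0.5166, 0.3387]] c [0.5704 0.2825] len [np.float64(0.1124), np.float64(0.1102), np.float64(0.1112), np.float64(0.1103)] yawdeg [-0.4, -1.0] [-1.4, -1.4]
jig [[0.6199, -0.1967], [0.662, -0.4097], [0.508, -0.439], [0.462, -0.2309]] c [ 0.563  -0.3191] len [np.float64(0.2172), np.float64(0.1568), np.float64(0.2131), np.float64(0.1615)] yawdeg [12.2, 10.8] [11.2, 12.5]
stand [[0.5956, 0.0773], [0.588, -0.0499], [0.5047, -0.0468], [0.5123, 0.0824]] c [0.5502 0.0157] len [np.float64(0.1274), np.float64(0.0833), np.float64(0.1294), np.float64(0.0835)] yawdeg [-3.5, -2.1] [-3.5, -3.4]
dark [0.5551 0.0743 0.048 ] [0.557  0.0748 0.036 ] [0.5611 0.076  0.01  ]
dark [ 0.5483 -0.0431  0.048 ] [ 0.5502 -0.0438  0.036 ] [ 0.5542 -0.0453  0.01  ]
knob [ 0.6084 -0.3849  0.114 ] [285.5445 207.8129]
```

The crops give: riser centre (0.566, 0.2965), yaw 6.6°. Template centre (0.570, 0.2825). Stand centre (0.550, 0.016), yaw -3.3°. Jig origin about (0.558, -0.295), yaw 11.7°. All measured sizes match the given ones. I'll move in behind the template's far edge.

>>> arm_command:
  steps:
    - {"dx":0.9,"dy":0.7}
    - {"dx":0.9,"dy":0.7}
    - {"dx":0.9,"dy":0.7}
    - {"dx":0.9,"dy":0.7}
    - {"dx":0.9,"dy":0.7}
  jaw: 0.35
  squeeze: 20

```text
validation failed for argument at $.st...
```

>>> arm_command:
  steps:
    - {"dx":0.9,"dy":0.7}
    - {"dx":0.9,"dy":0.7}
    - {"dx":0.9,"dy":0.7}
    - {"dx":0.9,"dy":0.7}
    - {"dx":0.9,"dy":0.7}

```text
validation failed for argument at $.st...
```

>>> arm_command:
  steps:
    - {"dx":0.3,"dy":0.95,"rz":-0.06}
    - {"dx":0.3,"dy":0.95,"rz":-0.06}
    - {"dx":0.3,"dy":0.95,"rz":-0.06}
    - {"dx":0.3,"dy":0.95,"rz":-0.06}
    - {"dx":0.3,"dy":0.95,"rz":-0.06}

```text
validation failed for argument at $.st...
```

>>> arm_command:
  steps:
    - {"dx":0.9,"dy":0.7,"dz":0,"rx":0,"ry":0,"rz":0}
    - {"dx":0.9,"dy":0.7,"dz":0,"rx":0,"ry":0,"rz":0}
    - {"dx":0.9,"dy":0.7,"dz":0,"rx":0,"ry":0,"rz":0}
    - {"dx":0.9,"dy":0.7,"dz":0,"rx":0,"ry":0,"rz":0}
    - {"dx":0.9,"dy":0.7,"dz":0,"rx":0,"ry":0,"rz":0}
  jaw: 0.35
  squeeze: 20

```text
t: 0.6
tcp_pos: [0.2876, -0.5257, 0.2095]
tcp_rot: [0.993, 0.118, -0.0, -0.001]
ft_force: [0.4, -0.1, 0.6]
finger_gap: 0.0616
grasp_force: 0.0
```

Works with all keys given.

>>> arm_command:
  steps:
    - {"dx":0.9,"dy":0.7,"dz":0,"rx":0,"ry":0,"rz":0}
    - {"dx":0.9,"dy":0.7,"dz":0,"rx":0,"ry":0,"rz":0}
    - {"dx":0.9,"dy":0.7,"dz":0,"rx":0,"ry":0,"rz":0}
    - {"dx":0.9,"dy":0.7,"dz":0,"rx":0,"ry":0,"rz":0}
    - {"dx":0.9,"dy":0.7,"dz":0,"rx":0,"ry":0,"rz":0}

```text
t: 1.1
tcp_pos: [0.4226, -0.4208, 0.2096]
tcp_rot: [0.993, 0.118, -0.0, -0.0]
ft_force: [-0.7, -1.0, -0.1]
finger_gap: 0.0603
grasp_force: 0.0
```

>>> arm_command:
  steps:
    - {"dx":0.3,"dy":0.95,"dz":0,"rx":0,"ry":0,"rz":-0.06}
    - {"dx":0.3,"dy":0.95,"dz":0,"rx":0,"ry":0,"rz":-0.06}
    - {"dx":0.3,"dy":0.95,"dz":0,"rx":0,"ry":0,"rz":-0.06}
    - {"dx":0.3,"dy":0.95,"dz":0,"rx":0,"ry":0,"rz":-0.06}
    - {"dx":0.3,"dy":0.95,"dz":0,"rx":0,"ry":0,"rz":-0.06}

```text
t: 1.6
tcp_pos: [0.4668, -0.2781, 0.2096]
tcp_rot: [0.994, 0.106, -0.0, -0.0]
ft_force: [-0.6, 0.8, -0.3]
finger_gap: 0.0605
grasp_force: 0.0
```

>>> arm_command:
  steps:
    - {"dx":0.3,"dy":0.95,"dz":0,"rx":0,"ry":0,"rz":-0.06}
    - {"dx":0.3,"dy":0.95,"dz":0,"rx":0,"ry":0,"rz":-0.06}
    - {"dx":0.3,"dy":0.95,"dz":0,"rx":0,"ry":0,"rz":-0.06}
    - {"dx":0.3,"dy":0.95,"dz":0,"rx":0,"ry":0,"rz":-0.06}
    - {"dx":0.3,"dy":0.95,"dz":0,"rx":0,"ry":0,"rz":-0.06}

```text
t: 2.1
tcp_pos: [0.5118, -0.1357, 0.2097]
tcp_rot: [0.996, 0.094, -0.0, -0.0]
ft_force: [0.3, -0.1, -0.8]
finger_gap: 0.0602
grasp_force: 0.0
```

>>> arm_command:
  steps:
    - {"dx":0.3,"dy":0.95,"dz":0,"rx":0,"ry":0,"rz":-0.06}
    - {"dx":0.3,"dy":0.95,"dz":0,"rx":0,"ry":0,"rz":-0.06}
    - {"dx":0.3,"dy":0.95,"dz":0,"rx":0,"ry":0,"rz":-0.06}
    - {"dx":0.3,"dy":0.95,"dz":0,"rx":0,"ry":0,"rz":-0.06}
    - {"dx":0.3,"dy":0.95,"dz":0,"rx":0,"ry":0,"rz":-0.06}

```text
t: 2.6
tcp_pos: [0.5567, 0.0067, 0.2096]
tcp_rot: [0.997, 0.082, -0.001, -0.0]
ft_force: [0.5, 0.3, 0.3]
finger_gap: 0.0603
grasp_force: 0.0
```

>>> arm_command:
  steps:
    - {"dx":0.3,"dy":0.95,"dz":0,"rx":0,"ry":0,"rz":-0.06}
    - {"dx":0.3,"dy":0.95,"dz":0,"rx":0,"ry":0,"rz":-0.06}
    - {"dx":0.3,"dy":0.95,"dz":0,"rx":0,"ry":0,"rz":-0.06}
    - {"dx":0.3,"dy":0.95,"dz":0,"rx":0,"ry":0,"rz":-0.06}
    - {"dx":0.3,"dy":0.95,"dz":0,"rx":0,"ry":0,"rz":-0.06}

```text
t: 3.1
tcp_pos: [0.6017, 0.149, 0.2095]
tcp_rot: [0.998, 0.07, -0.001, 0.0]
ft_force: [0.2, 0.9, 0.0]
finger_gap: 0.0608
grasp_force: 0.0
```

>>> arm_command:
  steps:
    - {"dx":0.3,"dy":0.95,"dz":0,"rx":0,"ry":0,"rz":-0.06}
    - {"dx":0.3,"dy":0.95,"dz":0,"rx":0,"ry":0,"rz":-0.06}
    - {"dx":0.3,"dy":0.95,"dz":0,"rx":0,"ry":0,"rz":-0.06}
    - {"dx":0.3,"dy":0.95,"dz":0,"rx":0,"ry":0,"rz":-0.06}
    - {"dx":0.3,"dy":0.95,"dz":0,"rx":0,"ry":0,"rz":-0.06}

```text
t: 3.6
tcp_pos: [0.6467, 0.2915, 0.2093]
tcp_rot: [0.998, 0.058, -0.001, 0.0]
ft_force: [0.6, -0.3, 0.2]
finger_gap: 0.0606
grasp_force: 0.0
```

```bash
python3 -c "
from h import *
s=arm.read_state();print(s['tcp_pos'],s['tcp_rot'],s['joint_positions'])"
```

```text
[0.6467435  0.29149248 0.20931888] [ 9.98327434e-01  5.78087237e-02 -6.28704699e-04  2.99866631e-04] [-0.42402639  0.71886733 -0.06145526  1.2179344   0.04333211  1.20743285
 -1.94088021]
```

>>> arm_command:
  steps:
    - {"dx":0,"dy":0,"dz":-0.8,"rx":0,"ry":0,"rz":0}
    - {"dx":0,"dy":0,"dz":-0.8,"rx":0,"ry":0,"rz":0}
    - {"dx":0,"dy":0,"dz":-0.8,"rx":0,"ry":0,"rz":0}
    - {"dx":0,"dy":0,"dz":-0.8,"rx":0,"ry":0,"rz":0}
    - {"dx":0,"dy":0,"dz":-0.25,"rx":0,"ry":0,"rz":0}

```text
t: 4.1
tcp_pos: [0.6445, 0.2894, 0.1026]
tcp_rot: [0.998, 0.058, -0.003, 0.001]
ft_force: [-0.6, -0.4, 0.1]
finger_gap: 0.0604
grasp_force: 0.0
```

>>> arm_command:
  steps:
    - {"dx":-0.2,"dy":-0.02,"dz":0,"rx":0,"ry":0,"rz":0}
    - {"dx":-0.2,"dy":-0.02,"dz":0,"rx":0,"ry":0,"rz":0}
    - {"dx":-0.2,"dy":-0.02,"dz":0,"rx":0,"ry":0,"rz":0}
    - {"dx":-0.2,"dy":-0.02,"dz":0,"rx":0,"ry":0,"rz":0}
    - {"dx":-0.2,"dy":-0.02,"dz":0,"rx":0,"ry":0,"rz":0}

```text
t: 4.6
tcp_pos: [0.6166, 0.2877, 0.1076]
tcp_rot: [0.998, 0.058, 0.001, -0.0]
ft_force: [0.1, -0.3, -0.2]
finger_gap: 0.0604
grasp_force: 0.0
```

>>> arm_command:
  steps:
    - {"dx":-0.25,"dy":-0.03,"dz":0,"rx":0,"ry":0,"rz":0}
    - {"dx":-0.25,"dy":-0.03,"dz":0,"rx":0,"ry":0,"rz":0}
    - {"dx":-0.25,"dy":-0.03,"dz":0,"rx":0,"ry":0,"rz":0}
    - {"dx":-0.25,"dy":-0.03,"dz":0,"rx":0,"ry":0,"rz":0}
    - {"dx":-0.25,"dy":-0.03,"dz":0,"rx":0,"ry":0,"rz":0}

```text
t: 5.1
tcp_pos: [0.5787, 0.2829, 0.1065]
tcp_rot: [0.998, 0.058, -0.0, -0.0]
ft_force: [0.1, -0.2, -0.8]
finger_gap: 0.0604
grasp_force: 0.0
```

>>> arm_command:
  steps:
    - {"dx":-0.2,"dy":-0.02,"dz":0,"rx":0,"ry":0,"rz":0}
    - {"dx":-0.2,"dy":-0.02,"dz":0,"rx":0,"ry":0,"rz":0}
    - {"dx":-0.15,"dy":-0.02,"dz":0,"rx":0,"ry":0,"rz":0}
    - {"dx":0,"dy":0,"dz":0,"rx":0,"ry":0,"rz":0}
    - {"dx":0,"dy":0,"dz":0,"rx":0,"ry":0,"rz":0}

```text
t: 5.6
tcp_pos: [0.5631, 0.2812, 0.1066]
tcp_rot: [0.998, 0.058, 0.0, -0.0]
ft_force: [0.1, -0.4, -0.3]
finger_gap: 0.0604
grasp_force: 0.0
```

```bash
python3 - <<'E'
from h import *
snap('scene','s1'); i=cv2.imread('pics/s1.png')
cv2.imwrite('pics/s1x.png',cv2.resize(i[130:280,270:470],None,fx=4,fy=4,interpolation=cv2.INTER_CUBIC))
E
```

```text
(no output)
```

View pics/s1x.png

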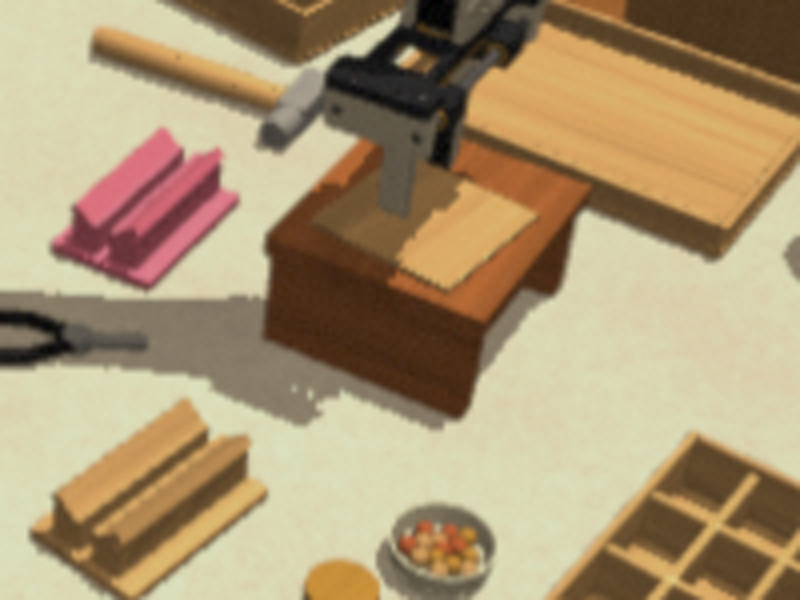

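The template has not moved; the fingertips rode over it. I'll press on it from above, further back, and drag it.

>>> arm_command:
  steps:
    - {"dx":0,"dy":0,"dz":0.6,"rx":0,"ry":0,"rz":0}
    - {"dx":0.8,"dy":0.1,"dz":0,"rx":0,"ry":0,"rz":0}
    - {"dx":0.7,"dy":0.1,"dz":0,"rx":0,"ry":0,"rz":0}
    - {"dx":0,"dy":0,"dz":-0.4,"rx":0,"ry":0,"rz":0}
    - {"dx":0,"dy":0,"dz":0,"rx":0,"ry":0,"rz":0}

```text
t: 6.15
tcp_pos: [0.6062, 0.2862, 0.1099]
tcp_rot: [0.998, 0.058, -0.002, 0.001]
ft_force: [0.2, -0.3, -0.8]
finger_gap: 0.0607
grasp_force: 0.0
```

>>> arm_command:
  steps:
    - {"dx":0,"dy":0,"dz":-0.1,"rx":0,"ry":0,"rz":0}
    - {"dx":0,"dy":0,"dz":-0.1,"rx":0,"ry":0,"rz":0}
    - {"dx":0,"dy":0,"dz":-0.1,"rx":0,"ry":0,"rz":0}
    - {"dx":0,"dy":0,"dz":0,"rx":0,"ry":0,"rz":0}
    - {"dx":0,"dy":0,"dz":0,"rx":0,"ry":0,"rz":0}

```text
t: 6.65
tcp_pos: [0.6077, 0.2873, 0.1037]
tcp_rot: [0.998, 0.058, 0.0, -0.0]
ft_force: [-0.1, 0.2, 0.5]
finger_gap: 0.06
grasp_force: 0.0
```

```bash
python3 - <<'E'
from h import *
snap('scene','s2'); i=cv2.imread('pics/s2.png')
def L(P): return ((proj('s1',P)-[270,130])*4).round()
print('tipR@s1',L([.5631+.004,.2812-.036,.0926]),'tipL',L([.5631-.004,.2812+.036,.0926]))
print('panel0',[L([x,y,.095]) for x,y in((.6269,.338),(.6241,.2256),(.5139,.2276),(.5166,.3387))])
print('riser',[L([x,y,.09]) for x,y in((.6352,.3947),(.6543,.2182),(.4971,.1968),(.478,.3761))])
cv2.imwrite('pics/s2x.png',cv2.resize(i[130:280,270:470],None,fx=4,fy=4,interpolation=cv2.INTER_CUBIC))
E
```

```text
tipR@s1 [386. 242.] tipL [434. 189.]
panel0 [array([536., 212.]), array([445., 289.]), array([305., 219.]), array([399., 149.])]
riser [array([586., 186.]), array([479., 320.]), array([257., 236.]), array([381., 113.])]
```

View pics/s2x.png

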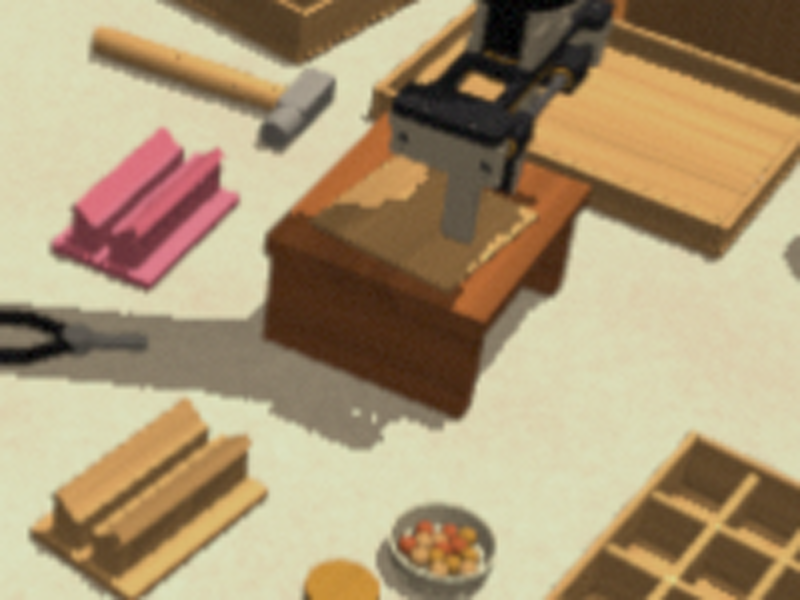

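The fingertips sit higher than reckoned and are still above the template, which is in its starting place. I'll lower until contact.

>>> arm_command:
  steps:
    - {"dx":0,"dy":0,"dz":-0.1,"rx":0,"ry":0,"rz":0}
    - {"dx":0,"dy":0,"dz":-0.1,"rx":0,"ry":0,"rz":0}
    - {"dx":0,"dy":0,"dz":-0.05,"rx":0,"ry":0,"rz":0}
    - {"dx":0,"dy":0,"dz":0,"rx":0,"ry":0,"rz":0}
    - {"dx":0,"dy":0,"dz":0,"rx":0,"ry":0,"rz":0}

```text
t: 7.2
tcp_pos: [0.6079, 0.2872, 0.0959]
tcp_rot: [0.998, 0.058, -0.0, -0.0]
ft_force: [-1.0, -0.0, -0.2]
finger_gap: 0.0603
grasp_force: 0.0
```

>>> arm_command:
  steps:
    - {"dx":0,"dy":0,"dz":-0.1,"rx":0,"ry":0,"rz":0}
    - {"dx":0,"dy":0,"dz":-0.05,"rx":0,"ry":0,"rz":0}
    - {"dx":0,"dy":0,"dz":0,"rx":0,"ry":0,"rz":0}
    - {"dx":0,"dy":0,"dz":0,"rx":0,"ry":0,"rz":0}
    - {"dx":0,"dy":0,"dz":0,"rx":0,"ry":0,"rz":0}

```text
t: 7.7
tcp_pos: [0.6079, 0.2872, 0.0916]
tcp_rot: [0.998, 0.058, 0.0, -0.0]
ft_force: [1.4, 0.8, 0.4]
finger_gap: 0.0604
grasp_force: 0.0
```

>>> arm_command:
  steps:
    - {"dx":0,"dy":0,"dz":-0.1,"rx":0,"ry":0,"rz":0}
    - {"dx":0,"dy":0,"dz":-0.05,"rx":0,"ry":0,"rz":0}
    - {"dx":0,"dy":0,"dz":0,"rx":0,"ry":0,"rz":0}
    - {"dx":0,"dy":0,"dz":0,"rx":0,"ry":0,"rz":0}
    - {"dx":0,"dy":0,"dz":0,"rx":0,"ry":0,"rz":0}

```text
t: 8.2
tcp_pos: [0.6078, 0.2872, 0.0869]
tcp_rot: [0.998, 0.058, -0.0, 0.0]
ft_force: [0.1, 0.0, 0.1]
finger_gap: 0.0605
grasp_force: 0.0
```

```bash
python3 - <<'E'
from h import *
snap('scene','s3');w=snap('wrist','w3'); i=cv2.imread('pics/s3.png'); j=cv2.imread('pics/w3.png')
C=np.zeros((600,800,3),np.uint8)
C[:320,:400]=cv2.resize(i[160:240,330:430],None,fx=4,fy=4,interpolation=cv2.INTER_CUBIC)
C[:300,400:]=cv2.resize(j,(400,300))
t=snap('top','t3'); k=cv2.imread('pics/t3.png'); C[320:600,:336]=cv2.resize(k[150:220,142:226],None,fx=4,fy=4,interpolation=cv2.INTER_CUBIC)
cv2.imwrite('pics/c3.png',C)
for dz in(-.014,0,.01,.02): print(dz,(proj('s3',[.608+.004,.2872-.036,.087+dz])-[330,160])*4)
E
```

```text
-0.014 [205.26802565 168.97933917]
0 [208.15004099 152.22900758]
0.01 [210.23010986 140.1262631 ]
0.02 [212.3283075  127.90666236]
```

View pics/c3.png

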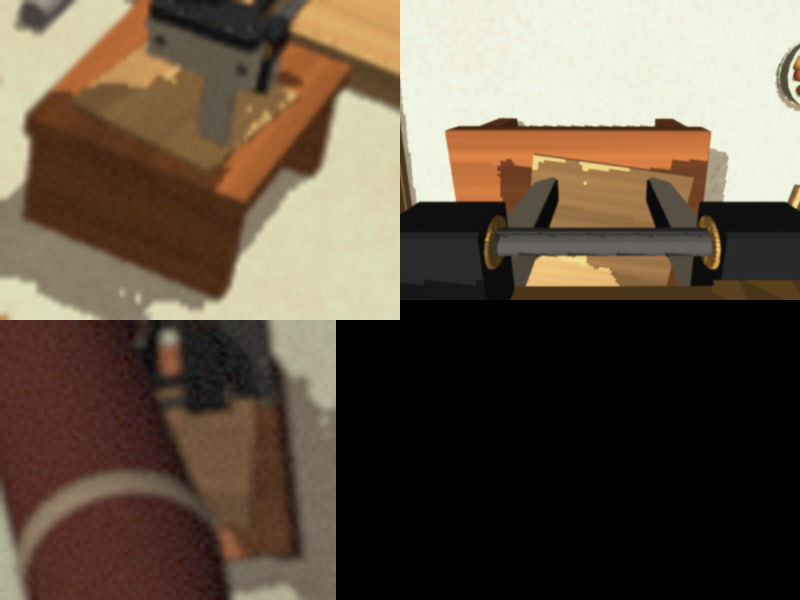

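The fingertips are right at the template's top face. I'll lower a little more to feel contact.

>>> arm_command:
  steps:
    - {"dx":0,"dy":0,"dz":-0.1,"rx":0,"ry":0,"rz":0}
    - {"dx":0,"dy":0,"dz":0,"rx":0,"ry":0,"rz":0}
    - {"dx":0,"dy":0,"dz":0,"rx":0,"ry":0,"rz":0}
    - {"dx":0,"dy":0,"dz":0,"rx":0,"ry":0,"rz":0}
    - {"dx":0,"dy":0,"dz":0,"rx":0,"ry":0,"rz":0}

```text
t: 8.85
tcp_pos: [0.608, 0.2873, 0.0868]
tcp_rot: [0.998, 0.058, 0.001, -0.0]
ft_force: [-3.0, -3.2, 10.8]
finger_gap: 0.0605
grasp_force: 5.5
```

Contact at 11 N. Drag towards the near edge.

>>> arm_command:
  steps:
    - {"dx":-0.2,"dy":-0.02,"dz":0,"rx":0,"ry":0,"rz":0}
    - {"dx":-0.25,"dy":-0.03,"dz":0,"rx":0,"ry":0,"rz":0}
    - {"dx":-0.25,"dy":-0.03,"dz":0,"rx":0,"ry":0,"rz":0}
    - {"dx":-0.25,"dy":-0.03,"dz":0,"rx":0,"ry":0,"rz":0}
    - {"dx":-0.25,"dy":-0.03,"dz":0,"rx":0,"ry":0,"rz":0}

```text
t: 9.35
tcp_pos: [0.5761, 0.2835, 0.0868]
tcp_rot: [0.998, 0.058, 0.005, -0.001]
ft_force: [3.6, -0.4, 6.9]
finger_gap: 0.0604
grasp_force: 3.0
```

>>> arm_command:
  steps:
    - {"dx":-0.25,"dy":-0.03,"dz":0,"rx":0,"ry":0,"rz":0}
    - {"dx":-0.25,"dy":-0.03,"dz":0,"rx":0,"ry":0,"rz":0}
    - {"dx":-0.25,"dy":-0.03,"dz":0,"rx":0,"ry":0,"rz":0}
    - {"dx":-0.25,"dy":-0.03,"dz":0,"rx":0,"ry":0,"rz":0}
    - {"dx":-0.15,"dy":-0.02,"dz":0,"rx":0,"ry":0,"rz":0}

```text
t: 9.85
tcp_pos: [0.5415, 0.2798, 0.0868]
tcp_rot: [0.998, 0.058, 0.005, -0.001]
ft_force: [4.2, -0.2, 6.4]
finger_gap: 0.0603
grasp_force: 3.1
```

```bash
python3 - <<'E'
from h import *
print(arm.read_state()['tcp_pos']); snap('scene','s4'); i=cv2.imread('pics/s4.png')
cv2.imwrite('pics/s4x.png',cv2.resize(i[145:225,310:430],None,fx=5,fy=5,interpolation=cv2.INTER_CUBIC))
E
```

```text
[0.54147629 0.2798021  0.08684265]
```

View pics/s4x.png

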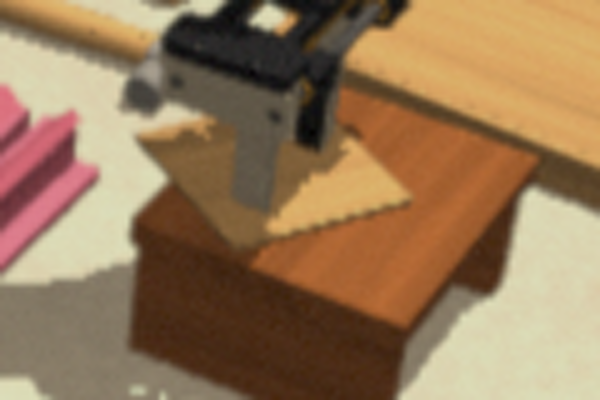

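```bash
python3 - <<'E'
from h import *
P=np.array([at('s4',x/5+310,y/5+145,.095)[:2] for x,y in((137,137),(240,247),(410,203))]); print(P)
print(np.linalg.norm(P[0]-P[1]),np.linalg.norm(P[1]-P[2]))
c=(P[0]+P[2])/2; d=P[1]-P[0]; print('c',c,'yaw x',np.degrees(np.arctan2(d[1],d[0])),np.degrees(np.arctan2(*(P[2]-P[1])[::-1]))-90)
th=np.radians(6.6);R=np.array([[np.cos(th),np.sin(th)],[-np.sin(th),np.cos(th)]]); o=np.array([.566,.2965])
print('local c',R@(c-o),'corners',[R@(p-o) for p in P], 'P4',R@(P[0]+P[2]-P[1]-o),P[0]+P[2]-P[1])
E
```

```text
[[0.46275596 0.2587103 ]
 [0.56080506 0.21342906]
 [0.60829726 0.30586058]]
0.10800007747403066 0.10391869219596354
c [0.53552661 0.28228544] yaw x -24.788536436725526 -27.194537513928644
local c [-0.03190522 -0.01061783] corners [array([-0.10690326, -0.02567268]), array([-0.01470845, -0.08192332]), array([0.04309283, 0.00443701])] P4 [-0.04910198  0.06068765] [0.51024816 0.35114182]
```

The template moved partway and turned: centre local x is -32 mm and yaw about -26°. I'll re-press at its centre with the fingers closed and drag the rest.

>>> arm_command:
  steps:
    - {"dx":0,"dy":0,"dz":0.5,"rx":0,"ry":0,"rz":0}
    - {"dx":-0.05,"dy":0.07,"dz":0.8,"rx":0,"ry":0,"rz":0}
    - {"dx":0,"dy":0,"dz":0,"rx":0,"ry":0,"rz":0}
    - {"dx":0,"dy":0,"dz":0,"rx":0,"ry":0,"rz":0}
    - {"dx":0,"dy":0,"dz":0,"rx":0,"ry":0,"rz":0}

```text
t: 10.4
tcp_pos: [0.5352, 0.2804, 0.122]
tcp_rot: [0.998, 0.058, -0.001, 0.0]
ft_force: [0.7, -0.0, -0.6]
finger_gap: 0.0604
grasp_force: 0.0
```

>>> arm_command:
  steps:
    - {"dx":0,"dy":0,"dz":0,"rx":0,"ry":0,"rz":0}
    - {"dx":0,"dy":0,"dz":0,"rx":0,"ry":0,"rz":0}
    - {"dx":0,"dy":0,"dz":-0.2,"rx":0,"ry":0,"rz":0}
    - {"dx":0,"dy":0,"dz":-0.2,"rx":0,"ry":0,"rz":0}
    - {"dx":0,"dy":0,"dz":0,"rx":0,"ry":0,"rz":0}
  jaw: 1.0

```text
t: 10.9
tcp_pos: [0.535, 0.2804, 0.1095]
tcp_rot: [0.998, 0.058, -0.001, 0.001]
ft_force: [-0.9, 0.1, -0.4]
finger_gap: 0.0249
grasp_force: 0.0
```

>>> arm_command:
  steps:
    - {"dx":0,"dy":0,"dz":0,"rx":0,"ry":0,"rz":0}
    - {"dx":0,"dy":0,"dz":0,"rx":0,"ry":0,"rz":0}
    - {"dx":0,"dy":0,"dz":0,"rx":0,"ry":0,"rz":0}
    - {"dx":0,"dy":0,"dz":-0.1,"rx":0,"ry":0,"rz":0}
    - {"dx":0,"dy":0,"dz":0,"rx":0,"ry":0,"rz":0}

```text
t: 11.4
tcp_pos: [0.5356, 0.2808, 0.1077]
tcp_rot: [0.998, 0.058, -0.0, 0.0]
ft_force: [0.0, 0.9, -0.0]
finger_gap: 0.0006
grasp_force: 0.0
```

>>> arm_command:
  steps:
    - {"dx":0,"dy":0,"dz":-0.08,"rx":0,"ry":0,"rz":0}
    - {"dx":0,"dy":0,"dz":-0.08,"rx":0,"ry":0,"rz":0}
    - {"dx":0,"dy":0,"dz":0,"rx":0,"ry":0,"rz":0}
    - {"dx":0,"dy":0,"dz":0,"rx":0,"ry":0,"rz":0}
    - {"dx":0,"dy":0,"dz":0,"rx":0,"ry":0,"rz":0}

```text
t: 11.9
tcp_pos: [0.5359, 0.281, 0.1033]
tcp_rot: [0.998, 0.058, 0.0, -0.0]
ft_force: [-0.2, 0.5, 0.2]
finger_gap: 0.0
grasp_force: 0.0
```

>>> arm_command:
  steps:
    - {"dx":0,"dy":0,"dz":-0.1,"rx":0,"ry":0,"rz":0}
    - {"dx":0,"dy":0,"dz":-0.05,"rx":0,"ry":0,"rz":0}
    - {"dx":0,"dy":0,"dz":0,"rx":0,"ry":0,"rz":0}
    - {"dx":0,"dy":0,"dz":0,"rx":0,"ry":0,"rz":0}
    - {"dx":0,"dy":0,"dz":0,"rx":0,"ry":0,"rz":0}

```text
t: 12.4
tcp_pos: [0.5359, 0.2809, 0.0988]
tcp_rot: [0.998, 0.058, 0.0, -0.0]
ft_force: [0.2, -0.3, 0.3]
finger_gap: 0.0006
grasp_force: 0.0
```

>>> arm_command:
  steps:
    - {"dx":0,"dy":0,"dz":-0.1,"rx":0,"ry":0,"rz":0}
    - {"dx":0,"dy":0,"dz":0,"rx":0,"ry":0,"rz":0}
    - {"dx":0,"dy":0,"dz":0,"rx":0,"ry":0,"rz":0}
    - {"dx":0,"dy":0,"dz":0,"rx":0,"ry":0,"rz":0}
    - {"dx":0,"dy":0,"dz":0,"rx":0,"ry":0,"rz":0}

```text
t: 12.9
tcp_pos: [0.5359, 0.2809, 0.0958]
tcp_rot: [0.998, 0.058, 0.0, -0.0]
ft_force: [0.4, 0.3, 0.2]
finger_gap: 0.0004
grasp_force: 0.0
```

>>> arm_command:
  steps:
    - {"dx":0,"dy":0,"dz":-0.1,"rx":0,"ry":0,"rz":0}
    - {"dx":0,"dy":0,"dz":-0.1,"rx":0,"ry":0,"rz":0}
    - {"dx":0,"dy":0,"dz":0,"rx":0,"ry":0,"rz":0}
    - {"dx":0,"dy":0,"dz":0,"rx":0,"ry":0,"rz":0}
    - {"dx":0,"dy":0,"dz":0,"rx":0,"ry":0,"rz":0}

```text
t: 13.4
tcp_pos: [0.5359, 0.2809, 0.0897]
tcp_rot: [0.998, 0.058, 0.0, -0.0]
ft_force: [0.1, -0.2, 0.8]
finger_gap: 0.0005
grasp_force: 0.0
```

>>> arm_command:
  steps:
    - {"dx":0,"dy":0,"dz":-0.1,"rx":0,"ry":0,"rz":0}
    - {"dx":0,"dy":0,"dz":0,"rx":0,"ry":0,"rz":0}
    - {"dx":0,"dy":0,"dz":0,"rx":0,"ry":0,"rz":0}
    - {"dx":0,"dy":0,"dz":0,"rx":0,"ry":0,"rz":0}
    - {"dx":0,"dy":0,"dz":0,"rx":0,"ry":0,"rz":0}

```text
t: 13.9
tcp_pos: [0.536, 0.281, 0.0868]
tcp_rot: [0.998, 0.058, 0.0, -0.0]
ft_force: [0.1, 0.2, 1.1]
finger_gap: 0.0004
grasp_force: 0.4
```

Contact comes at the same TCP height (0.0868), so the real tips stand about 22 mm behind where stated, a constant offset. I'll press and drag.

>>> arm_command:
  steps:
    - {"dx":0,"dy":0,"dz":-0.12,"rx":0,"ry":0,"rz":0}
    - {"dx":0,"dy":0,"dz":0,"rx":0,"ry":0,"rz":0}
    - {"dx":-0.1,"dy":-0.01,"dz":0,"rx":0,"ry":0,"rz":0}
    - {"dx":-0.2,"dy":-0.02,"dz":0,"rx":0,"ry":0,"rz":0}
    - {"dx":-0.2,"dy":-0.02,"dz":0,"rx":0,"ry":0,"rz":0}

```text
t: 14.4
tcp_pos: [0.527, 0.2809, 0.0868]
tcp_rot: [0.998, 0.057, 0.007, -0.002]
ft_force: [4.3, -0.0, 9.4]
finger_gap: 0.0007
grasp_force: 4.7
```

>>> arm_command:
  steps:
    - {"dx":-0.2,"dy":-0.02,"dz":0,"rx":0,"ry":0,"rz":0}
    - {"dx":-0.2,"dy":-0.02,"dz":0,"rx":0,"ry":0,"rz":0}
    - {"dx":-0.15,"dy":-0.02,"dz":0,"rx":0,"ry":0,"rz":0}
    - {"dx":-0.1,"dy":-0.02,"dz":0,"rx":0,"ry":0,"rz":0}
    - {"dx":0,"dy":0,"dz":0,"rx":0,"ry":0,"rz":0}

```text
t: 14.9
tcp_pos: [0.5069, 0.2791, 0.0868]
tcp_rot: [0.998, 0.058, 0.006, -0.003]
ft_force: [3.0, 0.2, 10.8]
finger_gap: 0.0006
grasp_force: 5.3
```

>>> arm_command:
  steps:
    - {"dx":0,"dy":0,"dz":0.8,"rx":0,"ry":0,"rz":0}
    - {"dx":0,"dy":-0.5,"dz":1,"rx":0,"ry":0,"rz":0}
    - {"dx":0,"dy":-1,"dz":1,"rx":0,"ry":0,"rz":0}
    - {"dx":0,"dy":-1,"dz":0.5,"rx":0,"ry":0,"rz":0}
    - {"dx":0,"dy":-1,"dz":0,"rx":0,"ry":0,"rz":0}
  jaw: 0.4

```text
t: 15.4
tcp_pos: [0.5026, 0.1715, 0.1846]
tcp_rot: [0.998, 0.058, 0.002, -0.001]
ft_force: [0.8, -0.5, -0.1]
finger_gap: 0.0356
grasp_force: 0.0
```

>>> arm_command:
  steps:
    - {"dx":0,"dy":-1,"dz":0,"rx":1,"ry":0,"rz":0}
    - {"dx":0,"dy":-1,"dz":0,"rx":1,"ry":0,"rz":0}
    - {"dx":0,"dy":0,"dz":0,"rx":1,"ry":0,"rz":0}
    - {"dx":0,"dy":0,"dz":0,"rx":1,"ry":0,"rz":0}
    - {"dx":0,"dy":0,"dz":0,"rx":1,"ry":0,"rz":0}

```text
t: 15.9
tcp_pos: [0.5012, 0.1114, 0.1823]
tcp_rot: [0.978, 0.056, 0.012, -0.2]
ft_force: [0.6, 0.5, 0.1]
finger_gap: 0.0557
grasp_force: 0.0
```

```bash
python3 - <<'E'
from h import *
s=arm.read_state();print(s['tcp_pos'],s['tcp_rot'],s['joint_positions']); snap('scene','s5');snap('top','t5')
i=cv2.imread('pics/s5.png');k=cv2.imread('pics/t5.png')
C=np.zeros((600,800,3),np.uint8)
C[:600,:400]=cv2.resize(i[90:240,320:420],None,fx=4,fy=4,interpolation=cv2.INTER_CUBIC)
C[:400,400:800]=cv2.resize(k[140:240,142:242],None,fx=4,fy=4,interpolation=cv2.INTER_CUBIC)
cv2.imwrite('pics/c5.png',C)
E
```

```text
[0.50117557 0.11144259 0.18232771] [ 0.97815203  0.05625748  0.01179575 -0.1997863 ] [ 0.20683918  0.46993223 -0.31189954  1.90889078 -0.37465151  0.78808768
 -1.26037392]
```

View pics/c5.png

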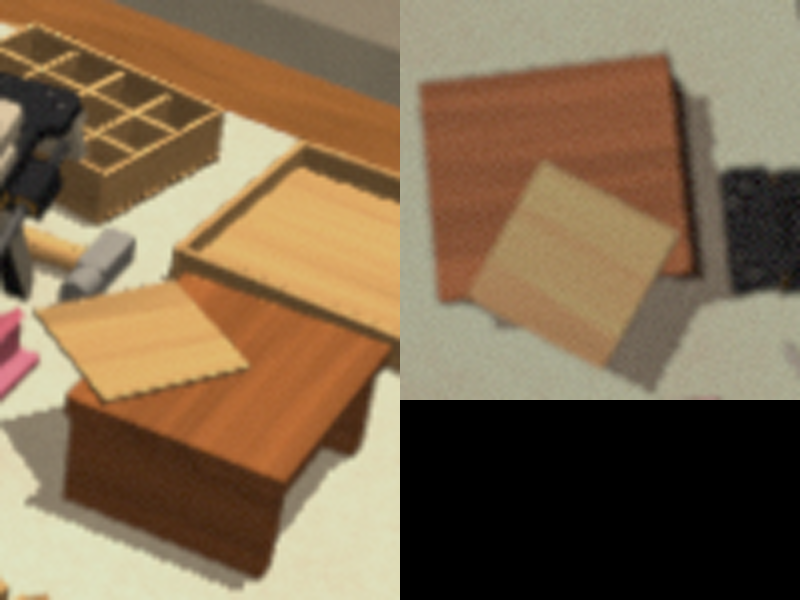

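```bash
python3 - <<'E'
from h import *
P=np.array([at('t5',*p,.095)[:2] for p in((192.5,231.75),(212,198),(178.25,180),(159.5,213))]);print(P.round(4))
print([np.linalg.norm(P[k]-P[(k+1)%4]).round(4) for k in range(4)])
c=P.mean(0);d=(P[1]-P[0]+P[2]-P[3]);e=(P[3]-P[0]+P[2]-P[1]);a=np.degrees(np.arctan2(d[1],d[0]));b=np.degrees(np.arctan2(e[1],e[0]))-90
th=np.radians(6.6);R=np.array([[np.cos(th),np.sin(th)],[-np.sin(th),np.cos(th)]]); o=np.array([.566,.2965])
print('c',c,a,b,'local c',R@(c-o),[ (R@(p-o)).round(4) for p in P])
y=np.radians((a+b)/2);print('yaw',np.degrees(y)); ex=np.array([np.cos(y),np.sin(y)]);ey=np.array([-ex[1],ex[0]])
p0=c-.055*ex-.055*ey;print('corner',p0,'ex',ex,'ey',ey)
for s,dep in((.02,.0),(.025,.015),(.03,.015)):
  g=p0+s*ex+dep*ey; print(s,dep,g,R@(g-o))
E
```

```text
[[0.4306 0.2613]
 [0.525  0.2074]
 [0.5775 0.3032]
 [0.4843 0.3544]]
[np.float64(0.1086), np.float64(0.1092), np.float64(0.1063), np.float64(0.1075)]
c [0.50434191 0.28159175] -29.259031795055776 -29.3346503509281 local c [-0.06296298 -0.00772265] [array([-0.1385, -0.0194]), array([-0.051 , -0.0838]), array([0.0122, 0.0054]), array([-0.0745,  0.0669])]
yaw -29.296841072991942
corner [0.42946322 0.26053984] ex [ 0.87209625 -0.48933437] ey [0.48933437 0.87209625]
0.02 0.0 [0.44690515 0.25075316] [-0.12356359 -0.03175525]
0.025 0.015 [0.45860565 0.26138793] [-0.11071831 -0.02253577]
0.03 0.015 [0.46296613 0.25894126] [-0.10666794 -0.02546741]
```

```bash
python3 - <<'E'
from h import *
for n,p in dict(headL=(176,365),headR=(219,362),headNear=(195,377),hand=(208,453),hmid=(203,410),plier=(345,325),pliernear=(388,365)).items(): print(n,at('t0',p[0]*.7,p[1]*.7,.02).round(3))
E
```

```text
headL [0.367 0.482 0.02 ]
headR [0.372 0.393 0.02 ]
headNear [0.342 0.442 0.02 ]
hand [0.188 0.411 0.02 ]
hmid [0.274 0.424 0.02 ]
plier [0.446 0.131 0.02 ]
pliernear [0.362 0.043 0.02 ]
```

The template now overhangs with its centre at local x -63 mm, but is turned 36° against the riser. The pink look-alike stand is in the way of a low approach there. I'll twist the template square by pressing and turning, then grip it from the left side with the tool pointing to -y. First I spin the tool half a turn, which also brings the last joint into a good range.

>>> arm_command:
  steps:
    - {"dx":0,"dy":0,"dz":0,"rx":-1,"ry":0,"rz":0}
    - {"dx":0,"dy":0,"dz":0,"rx":-1,"ry":0,"rz":0}
    - {"dx":0,"dy":0,"dz":0,"rx":-1,"ry":0,"rz":0}
    - {"dx":0,"dy":0,"dz":0,"rx":-1,"ry":0,"rz":0}
    - {"dx":0,"dy":0,"dz":0,"rx":-1,"ry":0,"rz":0}
  jaw: 0.55

```text
t: 16.5
tcp_pos: [0.5013, 0.1134, 0.1829]
tcp_rot: [0.998, 0.059, 0.001, 0.002]
ft_force: [-0.4, 1.0, 0.8]
finger_gap: 0.0413
grasp_force: 0.0
```

>>> arm_command:
  steps:
    - {"dx":0,"dy":0.16,"dz":0,"rx":0,"ry":0,"rz":1}
    - {"dx":0,"dy":0.16,"dz":0,"rx":0,"ry":0,"rz":1}
    - {"dx":0,"dy":0.16,"dz":0,"rx":0,"ry":0,"rz":1}
    - {"dx":0,"dy":0.16,"dz":0,"rx":0,"ry":0,"rz":1}
    - {"dx":0,"dy":0.16,"dz":0,"rx":0,"ry":0,"rz":1}

```text
t: 17.0
tcp_pos: [0.501, 0.1377, 0.1825]
tcp_rot: [0.966, 0.258, 0.0, 0.001]
ft_force: [-0.4, -1.4, 0.1]
finger_gap: 0.0421
grasp_force: 0.0
```

>>> arm_command:
  steps:
    - {"dx":0,"dy":0.16,"dz":0,"rx":0,"ry":0,"rz":1}
    - {"dx":0,"dy":0.16,"dz":0,"rx":0,"ry":0,"rz":1}
    - {"dx":0,"dy":0.16,"dz":0,"rx":0,"ry":0,"rz":1}
    - {"dx":0,"dy":0.16,"dz":0,"rx":0,"ry":0,"rz":1}
    - {"dx":0,"dy":0.16,"dz":0,"rx":0,"ry":0,"rz":1}

```text
t: 17.5
tcp_pos: [0.501, 0.1616, 0.1825]
tcp_rot: [0.896, 0.445, 0.0, 0.001]
ft_force: [-1.0, -0.7, -0.3]
finger_gap: 0.0418
grasp_force: 0.0
```

>>> arm_command:
  steps:
    - {"dx":0,"dy":0.16,"dz":0,"rx":0,"ry":0,"rz":1}
    - {"dx":0,"dy":0.16,"dz":0,"rx":0,"ry":0,"rz":1}
    - {"dx":0,"dy":0.16,"dz":0,"rx":0,"ry":0,"rz":1}
    - {"dx":0,"dy":0.16,"dz":0,"rx":0,"ry":0,"rz":1}
    - {"dx":0,"dy":0.16,"dz":0,"rx":0,"ry":0,"rz":1}

```text
t: 18.0
tcp_pos: [0.5009, 0.1856, 0.1825]
tcp_rot: [0.79, 0.614, 0.0, 0.001]
ft_force: [-0.4, -0.4, -0.6]
finger_gap: 0.0425
grasp_force: 0.0
```

>>> arm_command:
  steps:
    - {"dx":0,"dy":0.16,"dz":0,"rx":0,"ry":0,"rz":1}
    - {"dx":0,"dy":0.16,"dz":0,"rx":0,"ry":0,"rz":1}
    - {"dx":0,"dy":0.16,"dz":0,"rx":0,"ry":0,"rz":1}
    - {"dx":0,"dy":0.16,"dz":0,"rx":0,"ry":0,"rz":1}
    - {"dx":0,"dy":0.16,"dz":0,"rx":0,"ry":0,"rz":1}

```text
t: 18.5
tcp_pos: [0.5009, 0.2096, 0.1825]
tcp_rot: [0.652, 0.758, -0.0, 0.001]
ft_force: [-1.1, -0.4, 0.1]
finger_gap: 0.0419
grasp_force: 0.0
```

>>> arm_command:
  steps:
    - {"dx":0,"dy":0.16,"dz":0,"rx":0,"ry":0,"rz":1}
    - {"dx":0,"dy":0.16,"dz":0,"rx":0,"ry":0,"rz":1}
    - {"dx":0,"dy":0.16,"dz":0,"rx":0,"ry":0,"rz":1}
    - {"dx":0,"dy":0.16,"dz":0,"rx":0,"ry":0,"rz":1}
    - {"dx":0,"dy":0.16,"dz":0,"rx":0,"ry":0,"rz":1}

```text
t: 19.0
tcp_pos: [0.5009, 0.2335, 0.1825]
tcp_rot: [0.488, 0.873, -0.0, 0.001]
ft_force: [0.1, -0.2, -0.4]
finger_gap: 0.042
grasp_force: 0.0
```

>>> arm_command:
  steps:
    - {"dx":0,"dy":0.16,"dz":-0.4,"rx":0,"ry":0,"rz":1}
    - {"dx":0,"dy":0.16,"dz":-0.4,"rx":0,"ry":0,"rz":1}
    - {"dx":0,"dy":0.16,"dz":-0.4,"rx":0,"ry":0,"rz":1}
    - {"dx":0,"dy":0.16,"dz":-0.4,"rx":0,"ry":0,"rz":1}
    - {"dx":0,"dy":0.16,"dz":-0.4,"rx":0,"ry":0,"rz":1}

```text
t: 19.5
tcp_pos: [0.501, 0.2576, 0.1219]
tcp_rot: [0.305, 0.952, -0.0, 0.001]
ft_force: [1.1, 0.1, -0.2]
finger_gap: 0.0416
grasp_force: 0.0
```

>>> arm_command:
  steps:
    - {"dx":0,"dy":0.16,"dz":0,"rx":0,"ry":0,"rz":1}
    - {"dx":0,"dy":0.16,"dz":0,"rx":0,"ry":0,"rz":1}
    - {"dx":0,"dy":0.16,"dz":0,"rx":0,"ry":0,"rz":1}
    - {"dx":0,"dy":0.16,"dz":0,"rx":0,"ry":0,"rz":1}
    - {"dx":0,"dy":0.16,"dz":0,"rx":0,"ry":0,"rz":1}

```text
t: 20.0
tcp_pos: [0.501, 0.2815, 0.1223]
tcp_rot: [0.11, 0.994, -0.0, 0.001]
ft_force: [-0.2, -0.1, -0.3]
finger_gap: 0.0418
grasp_force: 0.0
```

```bash
python3 - <<'E'
from h import *
from scipy.spatial.transform import Rotation as Ro
s=arm.read_state();print(s['tcp_pos'],s['joint_positions'],s['finger_gap']);print(Ro.from_quat(s['tcp_rot']).as_matrix().round(3))
E
```

```text
[0.50095922 0.281518   0.12234406] [-0.08844804  0.71085565 -0.77041067  1.73794897  0.59877844  0.94274635
  0.24632865] 0.04183057669070596
[[-0.976  0.219  0.002]
 [ 0.219  0.976 -0.001]
 [-0.002 -0.001 -1.   ]]
```

>>> arm_command:
  steps:
    - {"dx":0.13,"dy":0,"dz":-0.6,"rx":0,"ry":0,"rz":0}
    - {"dx":0,"dy":0,"dz":-0.4,"rx":0,"ry":0,"rz":0}
    - {"dx":0,"dy":0,"dz":-0.15,"rx":0,"ry":0,"rz":0}
    - {"dx":0,"dy":0,"dz":-0.15,"rx":0,"ry":0,"rz":0}
    - {"dx":0,"dy":0,"dz":0,"rx":0,"ry":0,"rz":0}

```text
t: 20.5
tcp_pos: [0.5045, 0.2791, 0.0867]
tcp_rot: [0.113, 0.994, -0.002, 0.001]
ft_force: [-7.0, -9.0, 26.5]
finger_gap: 0.0416
grasp_force: 13.1
```

>>> arm_command:
  steps:
    - {"dx":0,"dy":0,"dz":0,"rx":0,"ry":0,"rz":0.8}
    - {"dx":0,"dy":0,"dz":0,"rx":0,"ry":0,"rz":0.8}
    - {"dx":0,"dy":0,"dz":0,"rx":0,"ry":0,"rz":0.8}
    - {"dx":0,"dy":0,"dz":0,"rx":0,"ry":0,"rz":0.8}
    - {"dx":0,"dy":0,"dz":0,"rx":0,"ry":0,"rz":0.8}

```text
t: 21.0
tcp_pos: [0.5069, 0.2819, 0.0867]
tcp_rot: [-0.047, 0.999, 0.001, 0.003]
ft_force: [-2.4, -0.7, 19.0]
finger_gap: 0.0418
grasp_force: 9.3
```

>>> arm_command:
  steps:
    - {"dx":0,"dy":0,"dz":0,"rx":0,"ry":0,"rz":0.8}
    - {"dx":0,"dy":0,"dz":0,"rx":0,"ry":0,"rz":0.8}
    - {"dx":0,"dy":0,"dz":0,"rx":0,"ry":0,"rz":0.8}
    - {"dx":0,"dy":0,"dz":0,"rx":0,"ry":0,"rz":0.8}
    - {"dx":0,"dy":0,"dz":0,"rx":0,"ry":0,"rz":0.8}

```text
t: 21.5
tcp_pos: [0.5068, 0.2827, 0.0867]
tcp_rot: [-0.206, 0.979, 0.001, 0.003]
ft_force: [-0.6, -0.2, 18.1]
finger_gap: 0.042
grasp_force: 8.8
```

>>> arm_command:
  steps:
    - {"dx":0,"dy":0,"dz":0.6,"rx":0,"ry":0,"rz":0}
    - {"dx":0,"dy":0.5,"dz":1,"rx":0,"ry":0,"rz":0}
    - {"dx":-0.2,"dy":1,"dz":1,"rx":0,"ry":0,"rz":-0.5}
    - {"dx":-0.4,"dy":1,"dz":0.5,"rx":0,"ry":0,"rz":-1}
    - {"dx":-0.5,"dy":1,"dz":0,"rx":0,"ry":0,"rz":-1}

```text
t: 22.0
tcp_pos: [0.4731, 0.3869, 0.1779]
tcp_rot: [-0.104, 0.995, 0.001, 0.002]
ft_force: [0.5, -0.3, -0.6]
finger_gap: 0.0414
grasp_force: 0.0
```

>>> arm_command:
  steps:
    - {"dx":0,"dy":0.8,"dz":0,"rx":-1,"ry":0,"rz":0}
    - {"dx":0,"dy":0.8,"dz":0,"rx":-1,"ry":0,"rz":0}
    - {"dx":0,"dy":0,"dz":0,"rx":-1,"ry":0,"rz":0}
    - {"dx":0,"dy":0,"dz":0,"rx":-1,"ry":0,"rz":0}
    - {"dx":0,"dy":0,"dz":0,"rx":-1,"ry":0,"rz":0}

```text
t: 22.5
tcp_pos: [0.472, 0.4332, 0.1753]
tcp_rot: [-0.104, 0.974, -0.2, -0.021]
ft_force: [-0.2, 0.4, 0.2]
finger_gap: 0.042
grasp_force: 0.0
```

>>> arm_command:
  steps:
    - {"dx":0,"dy":0,"dz":0,"rx":-1,"ry":0,"rz":0}
    - {"dx":0,"dy":0,"dz":0,"rx":-1,"ry":0,"rz":0}
    - {"dx":0,"dy":0,"dz":0,"rx":-1,"ry":0,"rz":0}
    - {"dx":0,"dy":0,"dz":0,"rx":-1,"ry":0,"rz":0}
    - {"dx":0,"dy":0,"dz":0,"rx":-1,"ry":0,"rz":0}

```text
t: 23.0
tcp_pos: [0.4721, 0.4327, 0.174]
tcp_rot: [-0.099, 0.915, -0.389, -0.043]
ft_force: [0.2, 0.5, -2.6]
finger_gap: 0.0421
grasp_force: 0.0
```

```bash
python3 - <<'E'
from h import *
from scipy.spatial.transform import Rotation as Ro
s=arm.read_state();print(s['tcp_pos'],s['joint_positions'],s['finger_gap']);print(Ro.from_quat(s['tcp_rot']).as_matrix().round(3))
snap('scene','s6');snap('top','t6');snap('wrist','w6')
i=cv2.imread('pics/s6.png');k=cv2.imread('pics/t6.png')
C=np.zeros((600,800,3),np.uint8)
C[:,:400]=cv2.resize(i[80:230,310:410],None,fx=4,fy=4,interpolation=cv2.INTER_CUBIC)
C[:400,400:]=cv2.resize(k[140:240,120:220],None,fx=4,fy=4,interpolation=cv2.INTER_CUBIC)
C[420:600,430:670]=cv2.resize(cv2.imread('pics/w6.png'),(240,180))
cv2.imwrite('pics/c6.png',C)
E
```

```text
[0.47208348 0.43267519 0.17401545] [-0.84112778  1.05605793 -0.40025376  0.90805241  0.67549102  1.98159906
  0.62558773] 0.04211457160201324
[[-0.977 -0.214 -0.002]
 [-0.147  0.678 -0.72 ]
 [ 0.155 -0.704 -0.694]]
```

View pics/c6.png

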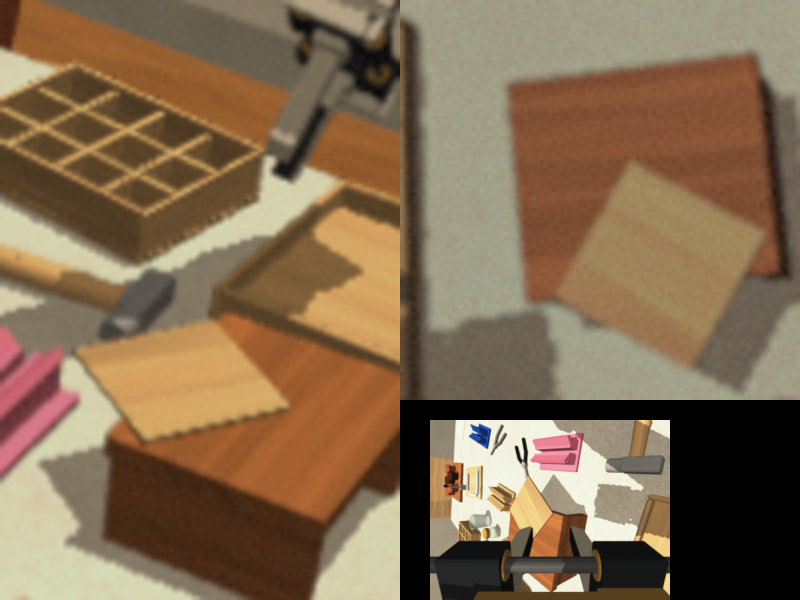

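The twist slipped and the template has not moved, and pointing to -y hits joint 6's limit. I'll grip the overhanging corner instead, with the tool pointing at azimuth -57° and tilted 22° down, clear of the pink stand. First I check from the picture which way the tip offset goes.

```bash
python3 - <<'E'
from h import *
from scipy.spatial.transform import Rotation as Ro
s=arm.read_state();T=s['tcp_pos'];R=Ro.from_quat(s['tcp_rot']).as_matrix()
for n,tip in dict(A=T-.008*R[:,2],B=T+.014*R[:,2]+[0,0,.022]).items():
  for o in(.021,.036,-.021,-.036): print(n,o,((proj('s6',tip+o*R[:,1])-[310,80])*4).round())
# target orientation
a=np.radians(-57);t=np.radians(22)
z=np.array([np.cos(a)*np.cos(t),np.sin(a)*np.cos(t),-np.sin(t)])
for sg in(1,-1):
  x=sg*np.array([-np.sin(a),np.cos(a),0]); y=np.cross(z,x); Rt=np.c_[x,y,z]
  v=Ro.from_matrix(Rt@R.T).as_rotvec(); print(sg,Rt.round(3).tolist(),'rotvec units',v/.08,np.linalg.norm(v)/.08)
w=cv2.imread('pics/w6.png'); c=np.load('pics/w6.npz'); RR=cv2.Rodrigues(c['rvec'])[0]; print('cam in tool',R.T@(-RR.T@c['tvec'].ravel()-T), (R.T@RR.T).round(2))
print('pink',[at('t0',x*.7,y*.7,.01).round(3)[:2] for x,y in((255,348),(320,343),(321,382),(257,388))])
E
```

```text
A 0.021 [278. 176.]
A 0.036 [279. 182.]
A -0.021 [273. 159.]
A -0.036 [271. 152.]
B 0.021 [267. 176.]
B 0.036 [269. 182.]
B -0.021 [262. 158.]
B -0.036 [260. 152.]
1 [[0.839, 0.204, 0.505], [0.545, -0.314, -0.778], [0.0, 0.927, -0.375]] rotvec units [  9.78455985 -30.15654013 -20.83320816] 37.93648753285077
-1 [[-0.839, -0.204, 0.505], [-0.545, 0.314, -0.778], [-0.0, -0.927, -0.375]] rotvec units [-3.96218008 -3.53041228  5.6022001 ] 7.716691507229836
cam in tool [ 0.07424976  0.00056084 -0.17327645] [[-0.   -0.96 -0.27]
 [ 1.    0.   -0.  ]
 [ 0.   -0.27  0.96]]
pink [array([0.4  , 0.321]), array([0.409, 0.185]), array([0.328, 0.183]), array([0.317, 0.316])]
```

Tool-axis offset confirmed: tip = TCP - 8 mm along tool z. Going to the pre-grasp pose.

>>> arm_command:
  steps:
    - {"dx":-0.18,"dy":-0.4,"dz":0,"rx":-0.5,"ry":-0.44,"rz":0.7}
    - {"dx":-0.18,"dy":-0.4,"dz":0,"rx":-0.5,"ry":-0.44,"rz":0.7}
    - {"dx":-0.18,"dy":-0.4,"dz":0,"rx":-0.5,"ry":-0.44,"rz":0.7}
    - {"dx":-0.18,"dy":-0.4,"dz":0,"rx":-0.5,"ry":-0.44,"rz":0.7}
    - {"dx":-0.18,"dy":-0.4,"dz":-0.2,"rx":-0.5,"ry":-0.44,"rz":0.7}
  jaw: 0.4

```text
t: 23.65
tcp_pos: [0.4454, 0.3732, 0.1714]
tcp_rot: [-0.186, 0.851, -0.483, 0.086]
ft_force: [-0.0, 0.5, -0.1]
finger_gap: 0.0559
grasp_force: 0.0
```

>>> arm_command:
  steps:
    - {"dx":-0.18,"dy":-0.4,"dz":-0.3,"rx":-0.5,"ry":-0.44,"rz":0.7}
    - {"dx":-0.18,"dy":-0.4,"dz":-0.4,"rx":-0.5,"ry":-0.44,"rz":0.7}
    - {"dx":-0.18,"dy":-0.4,"dz":-0.4,"rx":-0.5,"ry":-0.44,"rz":0.7}
    - {"dx":0,"dy":0,"dz":0,"rx":0,"ry":0,"rz":0}
    - {"dx":0,"dy":0,"dz":0,"rx":0,"ry":0,"rz":0}

```text
t: 24.15
tcp_pos: [0.4295, 0.3376, 0.1376]
tcp_rot: [-0.235, 0.796, -0.535, 0.157]
ft_force: [-0.2, 0.2, 0.7]
finger_gap: 0.0556
grasp_force: 0.0
```

```bash
cat >> h.py <<'E'
from scipy.spatial.transform import Rotation as Ro
def tgt(az,tilt,sg):
    a,t=np.radians(az),np.radians(tilt); z=np.array([np.cos(a)*np.cos(t),np.sin(a)*np.cos(t),-np.sin(t)]); x=sg*np.array([-np.sin(a),np.cos(a),0]); return np.c_[x,np.cross(z,x),z]
def delta(P,Rt):
    s=arm.read_state(); R=Ro.from_quat(s['tcp_rot']).as_matrix(); v=Ro.from_matrix(Rt@R.T).as_rotvec()
    print('at',s['tcp_pos'].round(4),'q',s['joint_positions'].round(2)); print('z',R[:,2].round(3),'y',R[:,1].round(3))
    print('shift units',((np.array(P)-s['tcp_pos'])/.03).round(2),'turn units',(v/.08).round(2))
E
python3 -c "
from h import *
delta([.4294,.3362,.115],tgt(-57,22,-1))"
```

```text
at [0.4295 0.3376 0.1376] q [-1.    0.97 -0.33  1.62  1.    1.72  0.33]
z [ 0.502 -0.777 -0.379] y [-0.206  0.318 -0.925]
shift units [-0.   -0.05 -0.75] turn units [-0.04 -0.04  0.03]
```

>>> arm_command:
  steps:
    - {"dx":0,"dy":-0.05,"dz":-0.4,"rx":0,"ry":0,"rz":0}
    - {"dx":0,"dy":0,"dz":-0.35,"rx":0,"ry":0,"rz":0}
    - {"dx":0,"dy":0,"dz":0,"rx":0,"ry":0,"rz":0}
    - {"dx":0.27,"dy":-0.41,"dz":-0.2,"rx":0,"ry":0,"rz":0}
    - {"dx":0.27,"dy":-0.41,"dz":-0.2,"rx":0,"ry":0,"rz":0}

```text
t: 24.65
tcp_pos: [0.4461, 0.3102, 0.1024]
tcp_rot: [-0.235, 0.796, -0.536, 0.157]
ft_force: [0.8, 0.0, 1.6]
finger_gap: 0.0563
grasp_force: 0.0
```

>>> arm_command:
  steps:
    - {"dx":0.27,"dy":-0.41,"dz":-0.2,"rx":0,"ry":0,"rz":0}
    - {"dx":0.27,"dy":-0.41,"dz":-0.2,"rx":0,"ry":0,"rz":0}
    - {"dx":0.27,"dy":-0.41,"dz":-0.2,"rx":0,"ry":0,"rz":0}
    - {"dx":0,"dy":0,"dz":0,"rx":0,"ry":0,"rz":0}
    - {"dx":0,"dy":0,"dz":0,"rx":0,"ry":0,"rz":0}

```text
t: 25.15
tcp_pos: [0.4697, 0.2737, 0.0845]
tcp_rot: [-0.235, 0.796, -0.536, 0.157]
ft_force: [0.5, 1.3, 0.4]
finger_gap: 0.0557
grasp_force: 0.0
```

```bash
python3 -c "
from h import *
delta([.4698,.274,.085],tgt(-57,22,-1))
snap('scene','s7');snap('wrist','w7')
C=np.zeros((600,800,3),np.uint8)
C[:400,:400]=cv2.resize(cv2.imread('pics/s7.png')[120:220,300:400],None,fx=4,fy=4,interpolation=cv2.INTER_CUBIC)
C[:300,400:]=cv2.resize(cv2.imread('pics/w7.png'),(400,300))
cv2.imwrite('pics/c7.png',C)"
```

```text
at [0.4697 0.2737 0.0845] q [-0.91  1.02 -0.29  1.73  1.09  1.59  0.25]
z [ 0.502 -0.779 -0.376] y [-0.206  0.315 -0.926]
shift units [0.   0.01 0.02] turn units [-0.   -0.04  0.03]
```

View pics/c7.png

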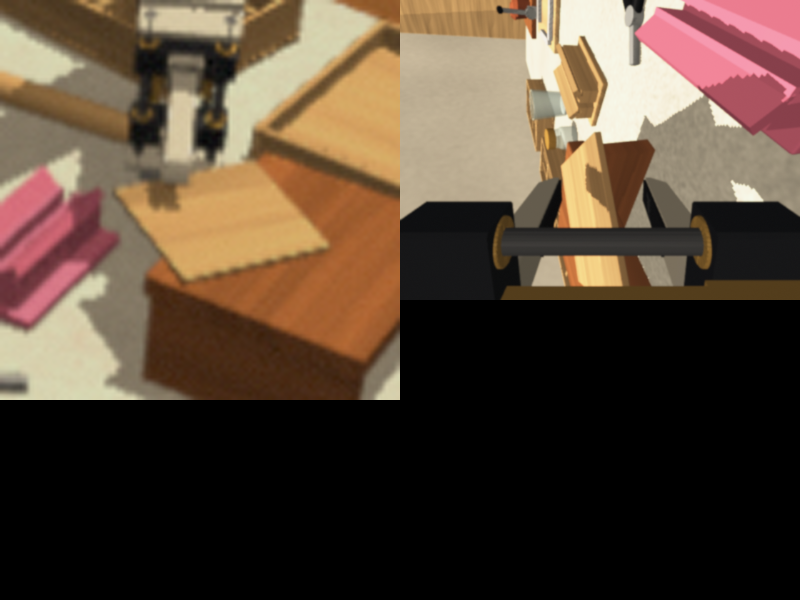

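The template lies between the fingers, with the tips over the overhang. Closing.

>>> arm_command:
  steps:
    - {"dx":0,"dy":0,"dz":0,"rx":0,"ry":0,"rz":0}
    - {"dx":0,"dy":0,"dz":0,"rx":0,"ry":0,"rz":0}
    - {"dx":0,"dy":0,"dz":0,"rx":0,"ry":0,"rz":0}
    - {"dx":0,"dy":0,"dz":0,"rx":0,"ry":0,"rz":0}
    - {"dx":0,"dy":0,"dz":0,"rx":0,"ry":0,"rz":0}
  jaw: 1.0
  squeeze: 25

```text
t: 25.75
tcp_pos: [0.4695, 0.2741, 0.0846]
tcp_rot: [-0.236, 0.795, -0.536, 0.157]
ft_force: [0.4, -0.4, -0.3]
finger_gap: 0.0206
grasp_force: 0.0
```

>>> arm_command:
  steps:
    - {"dx":0,"dy":0,"dz":0,"rx":0,"ry":0,"rz":0}
    - {"dx":0,"dy":0,"dz":0,"rx":0,"ry":0,"rz":0}
    - {"dx":0,"dy":0,"dz":0,"rx":0,"ry":0,"rz":0}
    - {"dx":0,"dy":0,"dz":0,"rx":0,"ry":0,"rz":0}
    - {"dx":0,"dy":0,"dz":0,"rx":0,"ry":0,"rz":0}

```text
t: 26.25
tcp_pos: [0.4698, 0.2737, 0.0872]
tcp_rot: [-0.235, 0.794, -0.538, 0.158]
ft_force: [-1.4, 2.4, 6.4]
finger_gap: 0.013
grasp_force: 23.1
```

>>> arm_command:
  steps:
    - {"dx":0,"dy":0,"dz":0.2,"rx":0,"ry":0,"rz":0}
    - {"dx":0,"dy":0,"dz":0.25,"rx":0,"ry":0,"rz":0}
    - {"dx":0,"dy":0,"dz":0.3,"rx":0,"ry":0,"rz":0}
    - {"dx":0,"dy":0,"dz":0.3,"rx":0,"ry":0,"rz":0}
    - {"dx":0,"dy":0,"dz":0.3,"rx":0,"ry":0,"rz":0}
  squeeze: 30

```text
t: 26.75
tcp_pos: [0.4695, 0.2739, 0.1252]
tcp_rot: [-0.235, 0.796, -0.535, 0.157]
ft_force: [-0.2, 0.3, -0.3]
finger_gap: 0.0046
grasp_force: 30.0
```

>>> arm_command:
  steps:
    - {"dx":0,"dy":0,"dz":0.6,"rx":0,"ry":0,"rz":0}
    - {"dx":0,"dy":0,"dz":0.8,"rx":0,"ry":0,"rz":0}
    - {"dx":0,"dy":0,"dz":0.8,"rx":0,"ry":0,"rz":0}
    - {"dx":0,"dy":0,"dz":0.8,"rx":0,"ry":0,"rz":0}
    - {"dx":0,"dy":0,"dz":0.8,"rx":0,"ry":0,"rz":0}
  squeeze: 40

```text
t: 27.25
tcp_pos: [0.4688, 0.2753, 0.2394]
tcp_rot: [-0.237, 0.797, -0.534, 0.157]
ft_force: [-0.4, -0.0, -1.3]
finger_gap: 0.0049
grasp_force: 40.0
```

```bash
cat >> h.py <<'E'
Rg=tgt(-57,22,-1); a_=np.radians(-29.3); ex0=np.array([np.cos(a_),np.sin(a_),0]); ez0=np.array([0,0,1.])
# panel aligned with pads: rotate about tool x so z -> -tool y
Ral,_=Ro.align_vectors([-Rg[:,1]],[ez0]); Rp=Ral.as_matrix()@np.c_[ex0,np.cross(ez0,ex0),ez0]; PT=Rg.T@Rp   # panel in tool
CT=np.array([0,0,-.020])+PT@np.array([.043,.015,0])  # panel centre in tool
E
python3 - <<'E'
from h import *
az=np.radians(176.7); z=np.array([np.cos(az),np.sin(az),0]); x=np.array([0,0,-1.]); Rt=np.c_[x,np.cross(z,x),z]
RT=Rt@PT.T; print(RT.round(3)); C=np.array([.550,.0157,.20]); P=C-RT@CT
delta(P,RT); print('TCP above centre',-(RT@CT))
s=arm.read_state();R=Ro.from_quat(s['tcp_rot']).as_matrix(); print('panel c now',s['tcp_pos']+R@CT)
E
```

```text
[[ 0.051  0.998  0.027]
 [ 0.884 -0.058  0.464]
 [ 0.465 -0.    -0.885]]
at [0.4688 0.2753 0.2394] q [-0.89  0.78 -0.32  1.71  1.04  1.72  0.48]
z [ 0.503 -0.776 -0.381] y [-0.21   0.318 -0.924]
shift units [ 2.75 -7.85 -0.47] turn units [ 19.32  -3.42 -26.64]
TCP above centre [0.00139862 0.02425655 0.02529213]
panel c now [0.50227666 0.28486728 0.23506295]
```

```bash
python3 - <<'E'
from h import *
s=arm.read_state();R=Ro.from_quat(s['tcp_rot']).as_matrix(); v=np.array([19.32,-3.42,-26.64])*.08
for f in(0,.25,.5,.75,1): A=Ro.from_rotvec(v*f).as_matrix()@R; print(f,'z',A[:,2].round(2),'y',A[:,1].round(2),'x',A[:,0].round(2))
D=tgt(-57,90,-1); print(D.round(2)); w=Ro.from_matrix(D@R.T).as_rotvec()/.08; print('to down',w.round(2))
E
```

```text
0 z [ 0.5  -0.78 -0.38] y [-0.21  0.32 -0.92] x [-0.84 -0.54  0.  ]
0.25 z [ 0.12 -0.74 -0.66] y [ 0.12  0.67 -0.73] x [-0.99 -0.01 -0.17]
0.5 z [-0.14 -0.42 -0.9 ] y [ 0.55  0.72 -0.43] x [-0.82  0.55 -0.13]
0.75 z [-0.18  0.05 -0.98] y [ 0.89  0.44 -0.14] x [-0.42  0.9   0.12]
1 z [ 0.03  0.46 -0.89] y [ 1.   -0.06  0.  ] x [0.05 0.88 0.46]
[[-0.84 -0.54  0.  ]
 [-0.54  0.84 -0.  ]
 [-0.   -0.   -1.  ]]
to down [12.38  8.01 -0.03]
```

>>> arm_command:
  steps:
    - {"dx":0.34,"dy":-0.98,"dz":0,"rx":0.55,"ry":-0.1,"rz":-0.76}
    - {"dx":0.34,"dy":-0.98,"dz":0,"rx":0.55,"ry":-0.1,"rz":-0.76}
    - {"dx":0.34,"dy":-0.98,"dz":0,"rx":0.55,"ry":-0.1,"rz":-0.76}
    - {"dx":0.34,"dy":-0.98,"dz":0,"rx":0.55,"ry":-0.1,"rz":-0.76}
    - {"dx":0.34,"dy":-0.98,"dz":0,"rx":0.55,"ry":-0.1,"rz":-0.76}

```text
t: 27.75
tcp_pos: [0.5206, 0.1278, 0.2386]
tcp_rot: [-0.083, 0.874, -0.465, 0.115]
ft_force: [0.6, -0.5, -0.7]
finger_gap: 0.0047
grasp_force: 40.0
```

>>> arm_command:
  steps:
    - {"dx":0.34,"dy":-0.98,"dz":0,"rx":0.55,"ry":-0.1,"rz":-0.76}
    - {"dx":0.34,"dy":-0.98,"dz":0,"rx":0.55,"ry":-0.1,"rz":-0.76}
    - {"dx":0.34,"dy":-0.98,"dz":0,"rx":0.55,"ry":-0.1,"rz":-0.76}
    - {"dx":0,"dy":0,"dz":0,"rx":0.55,"ry":-0.1,"rz":-0.76}
    - {"dx":0,"dy":0,"dz":0,"rx":0.55,"ry":-0.1,"rz":-0.76}

```text
t: 28.25
tcp_pos: [0.5512, 0.0392, 0.239]
tcp_rot: [0.073, 0.919, -0.38, 0.068]
ft_force: [-0.5, 0.0, 0.2]
finger_gap: 0.0049
grasp_force: 40.0
```

>>> arm_command:
  steps:
    - {"dx":0,"dy":0,"dz":0,"rx":0.55,"ry":-0.1,"rz":-0.76}
    - {"dx":0,"dy":0,"dz":0,"rx":0.55,"ry":-0.1,"rz":-0.76}
    - {"dx":0,"dy":0,"dz":0,"rx":0.55,"ry":-0.1,"rz":-0.76}
    - {"dx":0,"dy":0,"dz":0,"rx":0.55,"ry":-0.1,"rz":-0.76}
    - {"dx":0,"dy":0,"dz":0,"rx":0.55,"ry":-0.1,"rz":-0.76}

```text
t: 28.75
tcp_pos: [0.5514, 0.0409, 0.2391]
tcp_rot: [0.224, 0.933, -0.282, 0.02]
ft_force: [0.4, -0.5, -1.3]
finger_gap: 0.0041
grasp_force: 40.0
```

>>> arm_command:
  steps:
    - {"dx":0,"dy":0,"dz":0,"rx":0.55,"ry":-0.1,"rz":-0.76}
    - {"dx":0,"dy":0,"dz":0,"rx":0.55,"ry":-0.1,"rz":-0.76}
    - {"dx":0,"dy":0,"dz":0,"rx":0.55,"ry":-0.1,"rz":-0.76}
    - {"dx":0,"dy":0,"dz":0,"rx":0.55,"ry":-0.1,"rz":-0.76}
    - {"dx":0,"dy":0,"dz":0,"rx":0.55,"ry":-0.1,"rz":-0.76}

```text
t: 29.25
tcp_pos: [0.5515, 0.0408, 0.2394]
tcp_rot: [0.369, 0.913, -0.174, -0.029]
ft_force: [0.1, 0.5, -0.6]
finger_gap: 0.0045
grasp_force: 40.0
```

>>> arm_command:
  steps:
    - {"dx":0,"dy":0,"dz":0,"rx":0.55,"ry":-0.1,"rz":-0.76}
    - {"dx":0,"dy":0,"dz":0,"rx":0.55,"ry":-0.1,"rz":-0.76}
    - {"dx":0,"dy":0,"dz":0,"rx":0.55,"ry":-0.1,"rz":-0.76}
    - {"dx":0,"dy":0,"dz":0,"rx":0.55,"ry":-0.1,"rz":-0.76}
    - {"dx":0,"dy":0,"dz":0,"rx":0.55,"ry":-0.1,"rz":-0.76}

```text
t: 29.75
tcp_pos: [0.5517, 0.0405, 0.2397]
tcp_rot: [0.501, 0.86, -0.059, -0.078]
ft_force: [1.0, 0.2, -0.2]
finger_gap: 0.0045
grasp_force: 40.0
```

>>> arm_command:
  steps:
    - {"dx":0,"dy":0,"dz":0,"rx":0.55,"ry":-0.1,"rz":-0.76}
    - {"dx":0,"dy":0,"dz":0,"rx":0.55,"ry":-0.1,"rz":-0.76}
    - {"dx":0,"dy":0,"dz":0,"rx":0.55,"ry":-0.1,"rz":-0.76}
    - {"dx":0,"dy":0,"dz":0,"rx":0.55,"ry":-0.1,"rz":-0.76}
    - {"dx":0,"dy":0,"dz":0,"rx":0.55,"ry":-0.1,"rz":-0.76}

```text
t: 30.25
tcp_pos: [0.5517, 0.0401, 0.2399]
tcp_rot: [0.614, 0.777, 0.057, -0.123]
ft_force: [-0.7, -0.3, -0.8]
finger_gap: 0.0046
grasp_force: 40.0
```

>>> arm_command:
  steps:
    - {"dx":0,"dy":0,"dz":0,"rx":0.55,"ry":-0.1,"rz":-0.76}
    - {"dx":0,"dy":0,"dz":0,"rx":0.55,"ry":-0.1,"rz":-0.76}
    - {"dx":0,"dy":0,"dz":0,"rx":0.55,"ry":-0.1,"rz":-0.76}
    - {"dx":0,"dy":0,"dz":0,"rx":0.55,"ry":-0.1,"rz":-0.76}
    - {"dx":0,"dy":0,"dz":0,"rx":0.55,"ry":-0.1,"rz":-0.76}

```text
t: 30.75
tcp_pos: [0.5518, 0.0398, 0.2399]
tcp_rot: [0.706, 0.667, 0.172, -0.164]
ft_force: [-0.2, -0.9, -0.5]
finger_gap: 0.0047
grasp_force: 40.0
```

```bash
python3 - <<'E'
from h import *
az=np.radians(176.7); z=np.array([np.cos(az),np.sin(az),0]); x=np.array([0,0,-1.]); Rt=np.c_[x,np.cross(z,x),z]
RT=Rt@PT.T; C=np.array([.550,.0157,.20]); delta(C-RT@CT,RT)
s=arm.read_state();R=Ro.from_quat(s['tcp_rot']).as_matrix(); c=s['tcp_pos']+R@CT; print('panel c',c)
snap('scene','s8'); snap('wrist','w8')
i=cv2.imread('pics/s8.png')
pr=[proj('s8',c+R@PT@np.array([a*.055,b*.055,0])) for a,b in((-1,-1),(1,-1),(1,1),(-1,1))]; print(np.array(pr).round())
m=np.array(pr).mean(0).astype(int); print(m)
x0,y0=m[0]-70,m[1]-50
C=cv2.resize(i[y0:y0+110,x0:x0+140],None,fx=5,fy=5,interpolation=cv2.INTER_CUBIC)
for p in pr: cv2.circle(C,tuple(((p-[x0,y0])*5).astype(int)),4,(0,0,255),1)
cv2.imwrite('pics/c8.png',C); print(x0,y0)
E
```

```text
at [0.5518 0.0398 0.2399] q [ 0.36  0.49 -0.29  1.71 -0.4   1.02  0.26]
z [ 0.024  0.461 -0.887] y [ 0.998 -0.057 -0.002]
shift units [-0.01  0.01 -0.49] turn units [ 0.04 -0.03 -0.01]
panel c [0.55032408 0.01543521 0.21472144]
[[328. 161.]
 [324. 200.]
 [293. 221.]
 [294. 181.]]
[309 190]
239 140
```

View pics/c8.png

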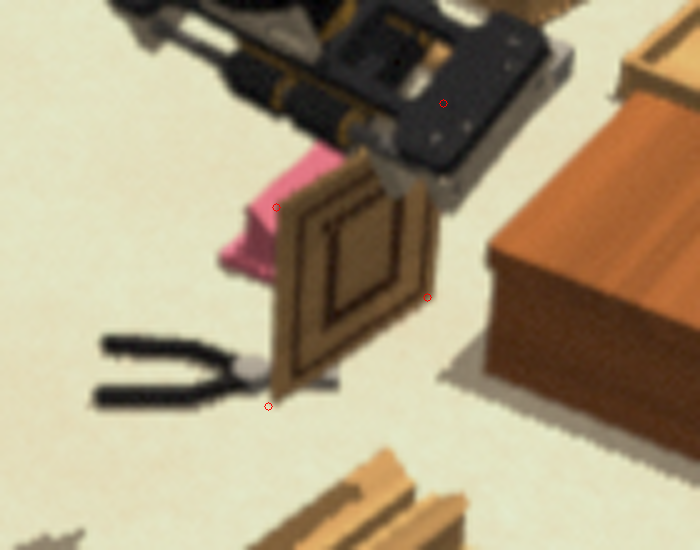

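The template hangs level with the grooves facing away from the robot, within about 2 mm of the prediction. Lowering it into the slot.

>>> arm_command:
  steps:
    - {"dx":0,"dy":0,"dz":-0.8,"rx":0,"ry":0,"rz":0}
    - {"dx":0,"dy":0,"dz":-0.9,"rx":0,"ry":0,"rz":0}
    - {"dx":0,"dy":0,"dz":-0.9,"rx":0,"ry":0,"rz":0}
    - {"dx":0,"dy":0,"dz":-0.9,"rx":0,"ry":0,"rz":0}
    - {"dx":0,"dy":0,"dz":-0.4,"rx":0,"ry":0,"rz":0}

```text
t: 31.35
tcp_pos: [0.5506, 0.0401, 0.1206]
tcp_rot: [0.705, 0.668, 0.169, -0.166]
ft_force: [0.1, 0.2, -0.6]
finger_gap: 0.005
grasp_force: 40.0
```

>>> arm_command:
  steps:
    - {"dx":0,"dy":0,"dz":-0.2,"rx":0,"ry":0,"rz":0}
    - {"dx":0,"dy":0,"dz":-0.2,"rx":0,"ry":0,"rz":0}
    - {"dx":0,"dy":0,"dz":-0.2,"rx":0,"ry":0,"rz":0}
    - {"dx":0,"dy":0,"dz":-0.2,"rx":0,"ry":0,"rz":0}
    - {"dx":0,"dy":0,"dz":0,"rx":0,"ry":0,"rz":0}

```text
t: 31.85
tcp_pos: [0.551, 0.0387, 0.0978]
tcp_rot: [0.706, 0.667, 0.17, -0.165]
ft_force: [-0.1, 1.0, -0.8]
finger_gap: 0.0048
grasp_force: 40.0
```

>>> arm_command:
  steps:
    - {"dx":0,"dy":0,"dz":-0.1,"rx":0,"ry":0,"rz":0}
    - {"dx":0,"dy":0,"dz":-0.1,"rx":0,"ry":0,"rz":0}
    - {"dx":0,"dy":0,"dz":-0.05,"rx":0,"ry":0,"rz":0}
    - {"dx":0,"dy":0,"dz":0,"rx":0,"ry":0,"rz":0}
    - {"dx":0,"dy":0,"dz":0,"rx":0,"ry":0,"rz":0}

```text
t: 32.35
tcp_pos: [0.5512, 0.0388, 0.0907]
tcp_rot: [0.706, 0.667, 0.17, -0.165]
ft_force: [-0.4, -0.2, -0.8]
finger_gap: 0.0047
grasp_force: 40.0
```

Close to the slot floor. Release and wait.

>>> arm_command:
  steps:
    - {"dx":0,"dy":0,"dz":0,"rx":0,"ry":0,"rz":0}
    - {"dx":0,"dy":0,"dz":0,"rx":0,"ry":0,"rz":0}
    - {"dx":0,"dy":0,"dz":0,"rx":0,"ry":0,"rz":0}
    - {"dx":0,"dy":0,"dz":0,"rx":0,"ry":0,"rz":0}
    - {"dx":0,"dy":0,"dz":0,"rx":0,"ry":0,"rz":0}
  jaw: 0.3

```text
t: 32.85
tcp_pos: [0.5512, 0.0388, 0.0907]
tcp_rot: [0.706, 0.667, 0.17, -0.165]
ft_force: [0.1, 0.0, -1.3]
finger_gap: 0.0401
grasp_force: 0.0
```

>>> arm_command:
  steps:
    - {"dx":0,"dy":0,"dz":0,"rx":0,"ry":0,"rz":0}
    - {"dx":0,"dy":0,"dz":0,"rx":0,"ry":0,"rz":0}
    - {"dx":0,"dy":0,"dz":0,"rx":0,"ry":0,"rz":0}
    - {"dx":0,"dy":-0.3,"dz":0.6,"rx":0,"ry":0,"rz":0}
    - {"dx":0,"dy":-0.3,"dz":0.6,"rx":0,"ry":0,"rz":0}

```text
t: 33.35
tcp_pos: [0.5506, 0.021, 0.1267]
tcp_rot: [0.706, 0.667, 0.17, -0.166]
ft_force: [0.0, -0.9, 0.7]
finger_gap: 0.0649
grasp_force: 0.0
```

>>> arm_command:
  steps:
    - {"dx":0,"dy":-0.3,"dz":0.6,"rx":0,"ry":0,"rz":0}
    - {"dx":0,"dy":0,"dz":0.6,"rx":0,"ry":0,"rz":0}
    - {"dx":0,"dy":0,"dz":0.5,"rx":0,"ry":0,"rz":0}
    - {"dx":0,"dy":0,"dz":0,"rx":0,"ry":0,"rz":0}
    - {"dx":0,"dy":0,"dz":0,"rx":0,"ry":0,"rz":0}

```text
t: 33.85
tcp_pos: [0.5509, 0.0118, 0.1773]
tcp_rot: [0.706, 0.667, 0.17, -0.165]
ft_force: [0.4, -0.9, -0.0]
finger_gap: 0.0653
grasp_force: 0.0
```

```bash
python3 - <<'E'
from h import *
RT=np.c_[[.058,.998,0],[.998,-.058,0],[0,0,-1.]]
delta([.551,.0145,.17],RT)
# panel detection: difference against first scene/top pictures
snap('top','t9');snap('scene','s9')
for a,b,x0,x1,y0,y1 in(('t0','t9',250,310,165,225),('s0','s9',260,350,200,290)):
    A=cv2.imread(f'pics/{a}.png').astype(int);B=cv2.imread(f'pics/{b}.png').astype(int)
    d=(abs(A-B).sum(2)>60)[y0:y1,x0:x1]; ys,xs=np.nonzero(d); print(b,len(xs),(xs.min()+x0,xs.max()+x0,ys.min()+y0,ys.max()+y0) if len(xs) else '')
    for r in range(0,y1-y0,3): print(r+y0,''.join('#' if v else '.' for v in d[r]))
for lean in(-.23,0,.23):
  c=np.array([.551,.0145,.010]);u=np.array([np.sin(lean),0,np.cos(lean)])
  print(lean,[proj('s9',c+np.array([0,b*.055,0])+u*h).round() for b,h in((-1,.11),(1,.11),(-1,.05))])
E
```

```text
at [0.5509 0.0118 0.1773] q [ 0.4   0.57 -0.29  1.76 -0.4   0.92  0.35]
z [ 0.02   0.459 -0.888] y [ 0.998 -0.055 -0.006]
shift units [ 0.    0.09 -0.24] turn units [-5.96  0.26 -0.01]
t9 2920 (np.int64(250), np.int64(309), np.int64(165), np.int64(224))
165 ###############################.....########################
168 #####################.########..#############...####...#####
171 ###################################..###..##.##.####.#.#####
174 ########################################.###...#####..#.####
177 ########################################.###.#.#####.....###
180 ###################.######.############..###...####........#
183 ############.##...#.#..##..###.#....#.#..###...###.##.......
186 #########.###########.#####..####.######..##...###.#........
189 ##########..###..#################################.#..######
192 ###########...##############################################
195 ###############.............#........#######################
198 ########....#.###..##..#..##.##..##..#######################
201 ########.#.#................................################
2
[... 2877 characters left out ...]
###################.
275 #############.....####....######..........##..#....#########.###.######################...
278 #################....#############..#..........#####.#################################...#
281 ###########..####################...#####..##.######.###.##############.#####.#######.....
284 ##########....#####################.....#..##.#############################.#########.....
287 #########################################...#######.#####....#.#.#........#########...#...
-0.23 [array([285., 232.]), array([314., 209.]), array([289., 253.])]
0 [array([293., 236.]), array([322., 212.]), array([293., 254.])]
0.23 [array([302., 241.]), array([331., 218.]), array([297., 257.])]
```

The picture difference shows the template standing upright (left edge at column 292, rows 233 to 257). Now I straighten the tool and regrasp at the centre of the top edge.

>>> arm_command:
  steps:
    - {"dx":0,"dy":0,"dz":0,"rx":-1,"ry":0.04,"rz":0}
    - {"dx":0,"dy":0,"dz":0,"rx":-1,"ry":0.04,"rz":0}
    - {"dx":0,"dy":0.05,"dz":0,"rx":-1,"ry":0.04,"rz":0}
    - {"dx":0,"dy":0.05,"dz":-0.2,"rx":-1,"ry":0.04,"rz":0}
    - {"dx":0,"dy":0,"dz":-0.2,"rx":-1,"ry":0.04,"rz":0}

```text
t: 34.45
tcp_pos: [0.5509, 0.0151, 0.1649]
tcp_rot: [0.726, 0.686, 0.027, -0.026]
ft_force: [0.1, -0.4, -0.8]
finger_gap: 0.0653
grasp_force: 0.0
```

>>> arm_command:
  steps:
    - {"dx":0,"dy":0,"dz":-0.4,"rx":-0.96,"ry":0.04,"rz":0}
    - {"dx":0,"dy":0,"dz":-0.6,"rx":0,"ry":0,"rz":0}
    - {"dx":0,"dy":0,"dz":-0.6,"rx":0,"ry":0,"rz":0}
    - {"dx":0,"dy":0,"dz":-0.6,"rx":0,"ry":0,"rz":0}
    - {"dx":0,"dy":0,"dz":-0.3,"rx":0,"ry":0,"rz":0}

```text
t: 34.95
tcp_pos: [0.5495, 0.015, 0.0882]
tcp_rot: [0.727, 0.687, -0.001, -0.001]
ft_force: [-0.6, -0.1, -0.1]
finger_gap: 0.0654
grasp_force: 0.0
```

>>> arm_command:
  steps:
    - {"dx":0,"dy":0,"dz":0,"rx":0,"ry":0,"rz":0}
    - {"dx":0,"dy":0,"dz":0,"rx":0,"ry":0,"rz":0}
    - {"dx":0,"dy":0,"dz":0,"rx":0,"ry":0,"rz":0}
    - {"dx":0,"dy":0,"dz":0,"rx":0,"ry":0,"rz":0}
    - {"dx":0,"dy":0,"dz":0,"rx":0,"ry":0,"rz":0}
  jaw: 1.0
  squeeze: 30

```text
t: 35.45
tcp_pos: [0.5516, 0.0148, 0.0913]
tcp_rot: [0.727, 0.687, 0.001, 0.001]
ft_force: [-1.1, 0.1, 0.3]
finger_gap: 0.0297
grasp_force: 0.0
```

>>> arm_command:
  steps:
    - {"dx":0,"dy":0,"dz":0,"rx":0,"ry":0,"rz":0}
    - {"dx":0,"dy":0,"dz":0,"rx":0,"ry":0,"rz":0}
    - {"dx":0,"dy":0,"dz":0,"rx":0,"ry":0,"rz":0}
    - {"dx":0,"dy":0,"dz":0,"rx":0,"ry":0,"rz":0}
    - {"dx":0,"dy":0,"dz":0,"rx":0,"ry":0,"rz":0}

```text
t: 35.95
tcp_pos: [0.5512, 0.0148, 0.0907]
tcp_rot: [0.727, 0.687, 0.001, 0.0]
ft_force: [0.3, -0.0, -0.1]
finger_gap: 0.0048
grasp_force: 30.0
```

>>> arm_command:
  steps:
    - {"dx":0,"dy":0,"dz":0.3,"rx":0,"ry":0,"rz":0}
    - {"dx":0,"dy":0,"dz":0.6,"rx":0,"ry":0,"rz":0}
    - {"dx":0,"dy":0,"dz":0.9,"rx":0,"ry":0,"rz":0}
    - {"dx":0,"dy":0,"dz":0.9,"rx":0,"ry":0,"rz":0}
    - {"dx":0,"dy":0,"dz":0.9,"rx":0,"ry":0,"rz":0}

```text
t: 36.45
tcp_pos: [0.5509, 0.0148, 0.2002]
tcp_rot: [0.727, 0.687, 0.001, 0.0]
ft_force: [0.7, 0.3, -0.8]
finger_gap: 0.0049
grasp_force: 30.0
```

```bash
python3 - <<'E'
from h import *
y=np.radians(11.7); o=np.array([.558,-.2951,0]); J=Ro.from_euler('z',y).as_matrix()
# tool: tilted outward along jig x, 50deg below horizontal
Rt=tgt(11.7,50,1); print(Rt.round(3)); delta(o,Rt); Rt2=tgt(11.7,50,-1); delta(o,Rt2)
snap('scene','s10')
E
```

```text
[[-0.203  0.75   0.629]
 [ 0.979  0.155  0.13 ]
 [ 0.     0.643 -0.766]]
at [0.5509 0.0148 0.2002] q [-0.05  0.47 -0.02  1.73  0.01  0.94 -0.13]
z [ 0.002  0.001 -1.   ] y [ 0.998 -0.057  0.002]
shift units [  0.24 -10.33  -6.67] turn units [ 0.63 -8.7   3.12]
at [0.5509 0.0148 0.2002] q [-0.05  0.47 -0.02  1.73  0.01  0.94 -0.13]
z [ 0.002  0.001 -1.   ] y [ 0.998 -0.057  0.002]
shift units [  0.24 -10.33  -6.67] turn units [ 12.47   0.93 -33.98]
```

The template is gripped again. A deep outward tilt is out of joint range here, so I'll set its lower edge near the far stop, leaning slightly towards the robot. Then I'll open and lower it against the robot-side finger, like a ladder sliding down.

```bash
python3 -c "
from h import *
delta([.5878,-.294,.165],tgt(11.7,78,1))"
```

```text
at [0.5541 0.015  0.2049] q [-0.05  0.46 -0.02  1.72  0.01  0.94 -0.13]
z [ 0.011  0.001 -1.   ] y [ 0.998 -0.057  0.011]
shift units [  1.12 -10.3   -1.33] turn units [ 0.16 -2.48  3.25]
```

>>> arm_command:
  steps:
    - {"dx":0.11,"dy":-0.9,"dz":0,"rx":0.02,"ry":-0.25,"rz":0.32}
    - {"dx":0.11,"dy":-1,"dz":0,"rx":0.02,"ry":-0.25,"rz":0.32}
    - {"dx":0.11,"dy":-1,"dz":0,"rx":0.02,"ry":-0.25,"rz":0.32}
    - {"dx":0.11,"dy":-1,"dz":0,"rx":0.02,"ry":-0.25,"rz":0.32}
    - {"dx":0.11,"dy":-1,"dz":0,"rx":0.02,"ry":-0.25,"rz":0.32}

```text
t: 37.0
tcp_pos: [0.5675, -0.1333, 0.1989]
tcp_rot: [0.68, 0.731, 0.04, 0.032]
ft_force: [0.9, -0.1, -0.9]
finger_gap: 0.0049
grasp_force: 30.0
```

>>> arm_command:
  steps:
    - {"dx":0.11,"dy":-1,"dz":0,"rx":0.02,"ry":-0.25,"rz":0.32}
    - {"dx":0.11,"dy":-1,"dz":0,"rx":0.02,"ry":-0.25,"rz":0.32}
    - {"dx":0.11,"dy":-1,"dz":0,"rx":0.02,"ry":-0.25,"rz":0.32}
    - {"dx":0.11,"dy":-1,"dz":0,"rx":0.02,"ry":-0.25,"rz":0.32}
    - {"dx":0.11,"dy":-1,"dz":0,"rx":0,"ry":-0.25,"rz":0.32}

```text
t: 37.5
tcp_pos: [0.5839, -0.2834, 0.1987]
tcp_rot: [0.629, 0.771, 0.078, 0.064]
ft_force: [1.0, -0.1, -0.3]
finger_gap: 0.0044
grasp_force: 30.0
```

>>> arm_command:
  steps:
    - {"dx":0,"dy":-0.4,"dz":0,"rx":0,"ry":0,"rz":0}
    - {"dx":0,"dy":0,"dz":-0.4,"rx":0,"ry":0,"rz":0}
    - {"dx":0,"dy":0,"dz":-0.8,"rx":0,"ry":0,"rz":0}
    - {"dx":0,"dy":0,"dz":0,"rx":0,"ry":0,"rz":0}
    - {"dx":0,"dy":0,"dz":0,"rx":0,"ry":0,"rz":0}

```text
t: 38.0
tcp_pos: [0.5844, -0.2915, 0.1621]
tcp_rot: [0.629, 0.771, 0.079, 0.062]
ft_force: [0.8, 0.2, 0.0]
finger_gap: 0.0048
grasp_force: 30.0
```

```bash
python3 - <<'E'
from h import *
delta([.5878,-.294,.0953],tgt(11.7,78,1))
s=arm.read_state();R=Ro.from_quat(s['tcp_rot']).as_matrix();T=s['tcp_pos']
snap('scene','s11');snap('top','t11')
c=T+.025*R[:,2]
for n in('s11','t11'): print(n,[proj(n,T+d*R[:,2]+b*.055*R[:,0]).round(1).tolist() for d,b in((-.03,-1),(.08,-1),(.08,1),(-.03,1))])
# dark groove pixels in scene around panel
A=cv2.imread('pics/s0.png').astype(int);B=cv2.imread('pics/s11.png').astype(int)
p=proj('s11',c).astype(int);x0,y0=p[0]-45,p[1]-35
d=abs(A-B).sum(2)>70
print(x0,y0)
for r in range(y0,y0+75,2): print(r,''.join('#' if v else '.' for v in d[r,x0:x0+90]))
E
```

```text
at [ 0.5844 -0.2915  0.1621] q [ 0.59  0.6  -0.15  1.63 -0.06  0.76  0.71]
z [ 0.195  0.043 -0.98 ] y [0.96  0.197 0.199]
shift units [ 0.11 -0.08 -2.23] turn units [-0.02 -0.12  0.01]
s11 [[202.8, 302.9], [217.6, 343.7], [247.7, 304.6], [236.0, 264.3]]
t11 [[419.5, 165.7], [404.3, 166.6], [367.1, 174.6], [378.5, 174.6]]
181 268
268 .....................#################################################..####.####.#.#.###.
270 .................##..#..############################################....#..##.##..#....###
272 ..................##.#.#.#########################################...#.###...###..#.#..#..
274 ..................##..#...#######################################...##....#.#....##.###.#.
276 ..............###...###....####################################..##.##.##.#.#...#.##..#...
278 ..........##......#.##.#...##################################...###..#....#.#####..#.#..#.
280 ......#####.###...####.###..#################################....##.####.#####.#..###..##.
282 ...####.###.#.###.##.#..#....#################################......#....#####..#.#...#...
284 ####.
[... 2140 characters left out ...]
######.....#...####.######........#
330 ####################.......#....###########################...........####.###...#.#....##
332 ########################...#....##########################.......#..########...#..#....#..
334 ############################.....#######################........#...#######..........##..#
336 #######################################################..........###.####...#.......#.#.#.
338 #####################################################........#..#####.##...#......#.#.##..
340 ####################################################........#.#########..#.#.....##.####..
342 ##################################################.........####.######.........##.#...#.#.
```

The template's projected corners match the picture to about 1 px. Lowering to the plate.

>>> arm_command:
  steps:
    - {"dx":0.1,"dy":-0.08,"dz":-0.6,"rx":0,"ry":0,"rz":0}
    - {"dx":0,"dy":0,"dz":-0.7,"rx":0,"ry":0,"rz":0}
    - {"dx":0,"dy":0,"dz":-0.6,"rx":0,"ry":0,"rz":0}
    - {"dx":0,"dy":0,"dz":-0.2,"rx":0,"ry":0,"rz":0}
    - {"dx":0,"dy":0,"dz":0,"rx":0,"ry":0,"rz":0}

```text
t: 38.6
tcp_pos: [0.5873, -0.2962, 0.0997]
tcp_rot: [0.629, 0.77, 0.078, 0.063]
ft_force: [0.3, -0.2, -0.8]
finger_gap: 0.0047
grasp_force: 30.0
```

>>> arm_command:
  steps:
    - {"dx":0,"dy":0,"dz":-0.1,"rx":0,"ry":0,"rz":0}
    - {"dx":0,"dy":0,"dz":-0.07,"rx":0,"ry":0,"rz":0}
    - {"dx":0,"dy":0,"dz":-0.07,"rx":0,"ry":0,"rz":0}
    - {"dx":0,"dy":0,"dz":0,"rx":0,"ry":0,"rz":0}
    - {"dx":0,"dy":0,"dz":0,"rx":0,"ry":0,"rz":0}

```text
t: 39.1
tcp_pos: [0.5873, -0.2967, 0.0926]
tcp_rot: [0.63, 0.77, 0.078, 0.064]
ft_force: [0.3, -0.0, -1.0]
finger_gap: 0.0047
grasp_force: 30.0
```

>>> arm_command:
  steps:
    - {"dx":0.1,"dy":0.02,"dz":-0.03,"rx":0,"ry":0,"rz":0}
    - {"dx":0.1,"dy":0.02,"dz":-0.03,"rx":0,"ry":0,"rz":0}
    - {"dx":0.1,"dy":0.02,"dz":0,"rx":0,"ry":0,"rz":0}
    - {"dx":0,"dy":0,"dz":0,"rx":0,"ry":0,"rz":0}
    - {"dx":0,"dy":0,"dz":0,"rx":0,"ry":0,"rz":0}

```text
t: 39.6
tcp_pos: [0.5964, -0.2955, 0.0916]
tcp_rot: [0.63, 0.77, 0.078, 0.064]
ft_force: [-2.3, -0.0, 5.2]
finger_gap: 0.0048
grasp_force: 30.0
```

The template touches the plate at the stop. Open and let it lean on the robot-side finger.

>>> arm_command:
  steps:
    - {"dx":0,"dy":0,"dz":0,"rx":0,"ry":0,"rz":0}
    - {"dx":0,"dy":0,"dz":0,"rx":0,"ry":0,"rz":0}
    - {"dx":0,"dy":0,"dz":0,"rx":0,"ry":0,"rz":0}
    - {"dx":0,"dy":0,"dz":0,"rx":0,"ry":0,"rz":0}
    - {"dx":0,"dy":0,"dz":0,"rx":0,"ry":0,"rz":0}
  jaw: 0

```text
t: 40.1
tcp_pos: [0.5962, -0.2946, 0.0904]
tcp_rot: [0.63, 0.77, 0.078, 0.063]
ft_force: [0.4, -0.0, -0.2]
finger_gap: 0.0407
grasp_force: 0.0
```

>>> arm_command:
  steps:
    - {"dx":0,"dy":0,"dz":0,"rx":0,"ry":0,"rz":0}
    - {"dx":-0.07,"dy":-0.01,"dz":-0.17,"rx":0,"ry":0,"rz":0}
    - {"dx":-0.07,"dy":-0.02,"dz":-0.17,"rx":0,"ry":0,"rz":0}
    - {"dx":-0.07,"dy":-0.01,"dz":-0.17,"rx":0,"ry":0,"rz":0}
    - {"dx":-0.07,"dy":-0.02,"dz":-0.17,"rx":0,"ry":0,"rz":0}

```text
t: 40.6
tcp_pos: [0.5871, -0.2966, 0.0695]
tcp_rot: [0.63, 0.77, 0.078, 0.063]
ft_force: [0.2, 0.1, -0.5]
finger_gap: 0.0802
grasp_force: 0.2
```

```bash
python3 - <<'E'
from h import *
s=arm.read_state();print(s['tcp_pos'],s['ft_force'])
snap('scene','s12')
A=cv2.imread('pics/s0.png').astype(int);B=cv2.imread('pics/s12.png').astype(int)
J=Ro.from_euler('z',np.radians(11.7)).as_matrix(); o=np.array([.558,-.2951,0])
for th in(30,45,60,90):
  t=np.radians(th); print(th,[proj('s12',o+J@np.array([x,y,z])).round().tolist() for x,y,z in((.055,-.06,.012),(.055,.05,.012),(.055-.11*np.sin(t),-.06,.012+.11*np.cos(t)),(.055-.11*np.sin(t),.05,.012+.11*np.cos(t)))])
d=abs(A-B).sum(2)>70; x0,y0=170,270
for r in range(y0,y0+110,3): print(r,''.join('#' if v else '.' for v in d[r,x0:x0+110]))
E
```

```text
[ 0.58714258 -0.29660353  0.06948177] [ 0.21604757  0.10835133 -0.4929131 ]
30 [[225.0, 369.0], [253.0, 330.0], [197.0, 329.0], [229.0, 291.0]]
45 [[225.0, 369.0], [253.0, 330.0], [189.0, 329.0], [220.0, 292.0]]
60 [[225.0, 369.0], [253.0, 330.0], [183.0, 333.0], [214.0, 296.0]]
90 [[225.0, 369.0], [253.0, 330.0], [180.0, 346.0], [210.0, 310.0]]
270 ######.##############################################....................................#...#...........#....
273 ...........#################.#################################..................##..........#..........#......
276 ......#################..##################################################################...................
279 #################.##########################################################################..................
282 #####################################################..######################################.................
285 ######.###########################################...#.........############################...................
288 #.######################################################..
[... 2802 characters left out ...]
#....#....
363 ..................................##....####################..........................#.#..........#..........
366 .................................#.#...##..##################..............##..#................#......##.....
369 .......................#.............#.#####....############............#...........#............#.#...#......
372 ..........................................##...##########.............##.........................#............
375 ....................................................................#...##....#...#....#....#........#........
378 .........#............####....................#...................#..##.#...#........#.###...............#....
```

The template leans on the finger at about 30°. Continue lowering.

>>> arm_command:
  steps:
    - {"dx":-0.14,"dy":-0.03,"dz":-0.2,"rx":0,"ry":0,"rz":0}
    - {"dx":-0.14,"dy":-0.03,"dz":-0.2,"rx":0,"ry":0,"rz":0}
    - {"dx":-0.14,"dy":-0.03,"dz":-0.2,"rx":0,"ry":0,"rz":0}
    - {"dx":-0.14,"dy":-0.03,"dz":-0.2,"rx":0,"ry":0,"rz":0}
    - {"dx":-0.14,"dy":-0.03,"dz":-0.2,"rx":0,"ry":0,"rz":0}

```text
t: 41.15
tcp_pos: [0.5663, -0.3012, 0.0396]
tcp_rot: [0.63, 0.77, 0.078, 0.063]
ft_force: [0.2, 0.0, -0.0]
finger_gap: 0.0931
grasp_force: 0.1
```

>>> arm_command:
  steps:
    - {"dx":-0.08,"dy":-0.02,"dz":-0.15,"rx":0,"ry":0,"rz":0}
    - {"dx":-0.08,"dy":-0.02,"dz":-0.15,"rx":0,"ry":0,"rz":0}
    - {"dx":-0.08,"dy":-0.02,"dz":-0.15,"rx":0,"ry":0,"rz":0}
    - {"dx":-0.08,"dy":-0.02,"dz":-0.15,"rx":0,"ry":0,"rz":0}
    - {"dx":-0.08,"dy":-0.02,"dz":-0.1,"rx":0,"ry":0,"rz":0}

```text
t: 41.65
tcp_pos: [0.5545, -0.304, 0.0188]
tcp_rot: [0.63, 0.77, 0.078, 0.063]
ft_force: [-0.3, -1.2, -0.4]
finger_gap: 0.0929
grasp_force: 0.1
```

>>> arm_command:
  steps:
    - {"dx":-0.25,"dy":-0.05,"dz":0,"rx":0,"ry":0,"rz":0}
    - {"dx":-0.25,"dy":-0.05,"dz":0,"rx":0,"ry":0,"rz":0}
    - {"dx":-0.25,"dy":-0.05,"dz":0,"rx":0,"ry":0,"rz":0}
    - {"dx":0,"dy":0,"dz":0,"rx":0,"ry":0,"rz":0}
    - {"dx":0,"dy":0,"dz":0,"rx":0,"ry":0,"rz":0}

```text
t: 42.15
tcp_pos: [0.5322, -0.3089, 0.0196]
tcp_rot: [0.63, 0.77, 0.078, 0.064]
ft_force: [0.1, -0.2, -0.6]
finger_gap: 0.0931
grasp_force: 0.0
```

>>> arm_command:
  steps:
    - {"dx":-0.1,"dy":0,"dz":0.5,"rx":0,"ry":0.4,"rz":0}
    - {"dx":-0.5,"dy":0,"dz":1,"rx":0,"ry":0.6,"rz":0}
    - {"dx":-0.8,"dy":0,"dz":1,"rx":0,"ry":0.6,"rz":0}
    - {"dx":-0.8,"dy":0,"dz":0.5,"rx":0,"ry":0.6,"rz":0}
    - {"dx":-0.8,"dy":0,"dz":0,"rx":0,"ry":0.3,"rz":0}

```text
t: 42.65
tcp_pos: [0.4448, -0.3091, 0.1122]
tcp_rot: [0.633, 0.774, 0.015, -0.011]
ft_force: [0.6, 0.4, 0.1]
finger_gap: 0.0931
grasp_force: 0.0
```

```bash
python3 - <<'E'
from h import *
s=arm.read_state();print(s['tcp_pos'],s['ft_force'])
snap('scene','s13');snap('top','t13')
J=Ro.from_euler('z',np.radians(11.7)).as_matrix(); o=np.array([.558,-.2951,0])
# rectify jig top (z=.017) from both cameras: 1mm/px, x up, y left
def rect(fn,z):
    g=np.zeros((180,240,2),np.float32)
    for r in range(180):
        for c in range(240): g[r,c]=proj(fn,o+J@np.array([.09-r*.001,.095-c*.001,z]))
    return cv2.remap(cv2.imread('pics/'+fn+'.png'),g,None,cv2.INTER_CUBIC)
for fn in('s0','s13','t0','t13'): cv2.imwrite(f'pics/r_{fn}.png',rect(fn,.017))
for a in('s','t'):
    A=cv2.imread(f'pics/r_{a}0.png').astype(int);B=cv2.imread(f'pics/r_{a}13.png').astype(int); d=(abs(cv2.GaussianBlur((B-A).astype(np.float32),(0,0),1.5)).sum(2)>45)
    print(a)
    for r in range(10,180,5): print('%4d'%(90-r),''.join('#' if v else '.' for v in d[r,::3]))
E
```

```text
[ 0.44484834 -0.30911718  0.1121659 ] [0.5639807  0.38758005 0.12414455]
s
  80 ##########..#...........####.......#..###..###...#................#.....#......#
  75 ####.##.##.....#.##..######.#...#.....###.##......##........#..................#
  70 ######..##..#...................................####..##......#....###..#......#
  65 ##########..##################################....#......#....##....######....##
  60 .#####....####################################........#..##....#.#...###.......#
  55 ######..#....####...........................#..###.###....####...###...........#
  50 ############........................................##.......#....###..#..#....#
  45 .###########.......###############################...#........##................
  40 #######.####.......##...........................##...#.####.....................
  35 ############.......##...........................##...#.#####....................
  30 ######..####.......##......################.....##...#.#####........###.........
  25 ############.......##....###################....##...#.#####........###...
[... 4124 characters left out ...]
#.##########
 -50 ####..#..######......................################################..###......
 -55 ####....######......................#################################.###.######
 -60 ##.###.##.####...##.#####.......##..################################..###.######
 -65 ##.....#.....###.###..#####........#################.........######.......######
 -70 ####...##..#..#..##########..########################..###...###################
 -75 ###..##....##.........##.....########################.....######################
 -80 ####..#..###..###.###...##..#########################..#########################
 -85 ##########################..####################################################
```

The template lies flat, grooves up and square, centred near jig (0, -6 mm). I'll check its gap to the stop from the saved pictures while moving to the lever.

```bash
python3 - <<'E'
from h import *
for a in('s','t'):
    A=cv2.imread(f'pics/r_{a}0.png').astype(float).sum(2);B=cv2.imread(f'pics/r_{a}13.png').astype(float).sum(2)
    p=B[:,75:115].mean(1); q=A[:,75:115].mean(1)
    print(a,'panel', [(90-r,int(p[r])) for r in range(20,60,2)]); print('near',[(90-r,int(p[r])) for r in range(124,166,2)])
    print('empty',[(90-r,int(q[r])) for r in range(20,60,2)])
E
```

```text
s panel [(70, 389), (68, 441), (66, 596), (64, 642), (62, 644), (60, 645), (58, 646), (56, 637), (54, 586), (52, 521), (50, 509), (48, 486), (46, 363), (44, 261), (42, 369), (40, 487), (38, 517), (36, 515), (34, 511), (32, 503)]
near [(-34, 377), (-36, 440), (-38, 454), (-40, 431), (-42, 328), (-44, 247), (-46, 328), (-48, 426), (-50, 455), (-52, 473), (-54, 489), (-56, 511), (-58, 508), (-60, 452), (-62, 401), (-64, 378), (-66, 371), (-68, 360), (-70, 364), (-72, 374), (-74, 385)]
empty [(70, 354), (68, 401), (66, 543), (64, 590), (62, 591), (60, 594), (58, 594), (56, 588), (54, 550), (52, 510), (50, 503), (48, 503), (46, 492), (44, 481), (42, 475), (40, 472), (38, 472), (36, 474), (34, 478), (32, 480)]
t panel [(70, 461), (68, 477), (66, 484), (64, 486), (62, 477), (60, 448), (58, 409), (56, 382), (54, 375), (52, 372), (50, 351), (48, 318), (46, 293), (44, 300), (42, 337), (40, 374), (38, 393), (36, 393), (34, 375), (32, 341)]
near [(-34, 314), (-36, 325), (-38, 308), (-40, 278), (-42, 257), (-44, 264), (-46, 298), (-48, 331), (-50, 342), (-52, 332), (-54, 330), (-56, 340), (-58, 351), (-60, 361), (-62, 360), (-64, 340), (-66, 312), (-68, 291), (-70, 278), (-72, 274), (-74, 273)]
empty [(70, 406), (68, 423), (66, 429), (64, 431), (62, 421), (60, 391), (58, 352), (56, 328), (54, 327), (52, 344), (50, 360), (48, 367), (46, 366), (44, 360), (42, 354), (40, 348), (38, 343), (36, 342), (34, 346), (32, 350)]
```

>>> arm_command:
  steps:
    - {"dx":0,"dy":-0.13,"dz":0.5,"rx":0,"ry":0,"rz":-0.98}
    - {"dx":0.3,"dy":-0.13,"dz":0.5,"rx":0,"ry":0,"rz":-0.98}
    - {"dx":0.3,"dy":-0.13,"dz":0.5,"rx":0,"ry":0,"rz":-0.98}
    - {"dx":0.3,"dy":-0.13,"dz":0.5,"rx":0,"ry":0,"rz":-0.98}
    - {"dx":0.3,"dy":-0.13,"dz":0.2,"rx":0,"ry":0,"rz":-0.98}
  jaw: 1.0

```text
t: 43.25
tcp_pos: [0.4807, -0.3282, 0.1764]
tcp_rot: [0.773, 0.634, 0.018, -0.009]
ft_force: [-0.1, 0.1, 0.3]
finger_gap: 0.0575
grasp_force: 0.0
```

>>> arm_command:
  steps:
    - {"dx":0.35,"dy":-0.13,"dz":0,"rx":0,"ry":0,"rz":-0.98}
    - {"dx":0.35,"dy":-0.13,"dz":0,"rx":0,"ry":0,"rz":-0.98}
    - {"dx":0.35,"dy":-0.13,"dz":0,"rx":0,"ry":0,"rz":-0.98}
    - {"dx":0.35,"dy":-0.13,"dz":0,"rx":0,"ry":0,"rz":-0.98}
    - {"dx":0.35,"dy":-0.13,"dz":0,"rx":0,"ry":0,"rz":-0.98}

```text
t: 43.75
tcp_pos: [0.5325, -0.347, 0.1746]
tcp_rot: [0.882, 0.471, 0.02, -0.007]
ft_force: [-1.2, -1.6, 0.3]
finger_gap: 0.0177
grasp_force: 0.0
```

>>> arm_command:
  steps:
    - {"dx":0.35,"dy":-0.13,"dz":0,"rx":0,"ry":0,"rz":-0.98}
    - {"dx":0.35,"dy":-0.13,"dz":0,"rx":0,"ry":0,"rz":-0.98}
    - {"dx":0.35,"dy":-0.13,"dz":0,"rx":0,"ry":0,"rz":-0.98}
    - {"dx":0.35,"dy":-0.13,"dz":0,"rx":0,"ry":0,"rz":-0.98}
    - {"dx":0.35,"dy":-0.13,"dz":0,"rx":0,"ry":0,"rz":-0.98}

```text
t: 44.25
tcp_pos: [0.585, -0.3663, 0.1743]
tcp_rot: [0.957, 0.29, 0.021, -0.004]
ft_force: [-0.1, -0.3, -0.2]
finger_gap: 0.0001
grasp_force: 0.0
```

>>> arm_command:
  steps:
    - {"dx":0.35,"dy":-0.13,"dz":0,"rx":0,"ry":0,"rz":-0.98}
    - {"dx":0.35,"dy":-0.13,"dz":0,"rx":0,"ry":0,"rz":-0.98}
    - {"dx":0.35,"dy":-0.13,"dz":0,"rx":0,"ry":0,"rz":-0.98}
    - {"dx":0.35,"dy":-0.13,"dz":0,"rx":0,"ry":0,"rz":-0.98}
    - {"dx":0.35,"dy":-0.13,"dz":0,"rx":0,"ry":0,"rz":-0.98}

```text
t: 44.75
tcp_pos: [0.6375, -0.3856, 0.1741]
tcp_rot: [0.995, 0.099, 0.021, 0.0]
ft_force: [-0.8, -1.1, 0.6]
finger_gap: 0.0004
grasp_force: 0.0
```

```bash
python3 - <<'E'
from h import *
delta([.636,-.389,.106],tgt(11.7,90,1)); 
Rt=np.c_[[np.cos(.204),np.sin(.204),0],[np.sin(.204),-np.cos(.204),0],[0,0,-1]]; delta([.636,-.389,.106],Rt)
E
```

```text
at [ 0.6375 -0.3856  0.1741] q [ 0.36  0.81  0.36  1.18 -0.31  1.17 -0.64]
z [ 0.041  0.004 -0.999] y [ 0.196 -0.981  0.004]
shift units [-0.05 -0.11 -2.27] turn units [-0.44  0.37 19.72]
at [ 0.6375 -0.3856  0.1741] q [ 0.36  0.81  0.36  1.18 -0.31  1.17 -0.64]
z [ 0.041  0.004 -0.999] y [ 0.196 -0.981  0.004]
shift units [-0.05 -0.11 -2.27] turn units [-0.05  0.51  0.08]
```

The template is against the stop to within about 1 mm. Now lower behind the knob and swing the lever down along its arc.

>>> arm_command:
  steps:
    - {"dx":-0.05,"dy":-0.1,"dz":-0.6,"rx":0,"ry":0.5,"rz":0}
    - {"dx":0,"dy":0,"dz":-0.8,"rx":0,"ry":0,"rz":0}
    - {"dx":0,"dy":0,"dz":-0.87,"rx":0,"ry":0,"rz":0}
    - {"dx":-0.25,"dy":-0.05,"dz":0,"rx":0,"ry":0,"rz":0}
    - {"dx":-0.25,"dy":-0.05,"dz":0,"rx":0,"ry":0,"rz":0}

```text
t: 45.25
tcp_pos: [0.6202, -0.3914, 0.1063]
tcp_rot: [0.995, 0.1, 0.001, -0.002]
ft_force: [2.5, 1.3, -1.1]
finger_gap: 0.0006
grasp_force: 1.0
```

>>> arm_command:
  steps:
    - {"dx":-0.33,"dy":-0.07,"dz":-0.02,"rx":0,"ry":0,"rz":0}
    - {"dx":-0.33,"dy":-0.07,"dz":-0.02,"rx":0,"ry":0,"rz":0}
    - {"dx":-0.31,"dy":-0.06,"dz":-0.11,"rx":0,"ry":0,"rz":0}
    - {"dx":-0.31,"dy":-0.06,"dz":-0.11,"rx":0,"ry":0,"rz":0}
    - {"dx":0,"dy":0,"dz":0,"rx":0,"ry":0,"rz":0}

```text
t: 45.75
tcp_pos: [0.578, -0.402, 0.0996]
tcp_rot: [0.995, 0.098, -0.001, -0.001]
ft_force: [-0.3, 0.3, 2.1]
finger_gap: 0.0003
grasp_force: 0.6
```

>>> arm_command:
  steps:
    - {"dx":-0.28,"dy":-0.06,"dz":-0.19,"rx":0,"ry":0,"rz":0}
    - {"dx":-0.28,"dy":-0.06,"dz":-0.19,"rx":0,"ry":0,"rz":0}
    - {"dx":-0.22,"dy":-0.04,"dz":-0.26,"rx":0,"ry":0,"rz":0}
    - {"dx":-0.22,"dy":-0.04,"dz":-0.26,"rx":0,"ry":0,"rz":0}
    - {"dx":0,"dy":0,"dz":0,"rx":0,"ry":0,"rz":0}

```text
t: 46.25
tcp_pos: [0.5484, -0.4062, 0.0703]
tcp_rot: [0.995, 0.098, -0.001, -0.002]
ft_force: [-0.3, -0.4, 0.4]
finger_gap: 0.0001
grasp_force: 0.0
```

>>> arm_command:
  steps:
    - {"dx":-0.22,"dy":-0.04,"dz":-0.28,"rx":0,"ry":0,"rz":0}
    - {"dx":-0.2,"dy":-0.04,"dz":-0.3,"rx":0,"ry":0,"rz":0}
    - {"dx":-0.12,"dy":-0.02,"dz":-0.33,"rx":0,"ry":0,"rz":0}
    - {"dx":-0.1,"dy":-0.02,"dz":-0.33,"rx":0,"ry":0,"rz":0}
    - {"dx":0,"dy":0,"dz":0,"rx":0,"ry":0,"rz":0}

```text
t: 46.75
tcp_pos: [0.5329, -0.4096, 0.037]
tcp_rot: [0.995, 0.1, 0.002, -0.002]
ft_force: [-1.6, 2.7, 12.7]
finger_gap: 0.0002
grasp_force: 6.1
```

>>> arm_command:
  steps:
    - {"dx":0,"dy":0,"dz":-0.1,"rx":0,"ry":0,"rz":0}
    - {"dx":0,"dy":0,"dz":0,"rx":0,"ry":0,"rz":0}
    - {"dx":0,"dy":0,"dz":0,"rx":0,"ry":0,"rz":0}
    - {"dx":0,"dy":0,"dz":0,"rx":0,"ry":0,"rz":0}
    - {"dx":0,"dy":0,"dz":0,"rx":0,"ry":0,"rz":0}

```text
t: 47.25
tcp_pos: [0.533, -0.4097, 0.0367]
tcp_rot: [0.995, 0.1, 0.002, -0.001]
ft_force: [-3.1, 5.5, 23.2]
finger_gap: 0.0005
grasp_force: 11.7
```

>>> arm_command:
  steps:
    - {"dx":0,"dy":0,"dz":0.5,"rx":0,"ry":0,"rz":0}
    - {"dx":0,"dy":0,"dz":1,"rx":0,"ry":0,"rz":0}
    - {"dx":0,"dy":0,"dz":1,"rx":0,"ry":0,"rz":0}
    - {"dx":0,"dy":-1,"dz":1,"rx":0,"ry":0,"rz":0}
    - {"dx":0,"dy":-1,"dz":0.5,"rx":0,"ry":0,"rz":0}

```text
t: 47.75
tcp_pos: [0.5325, -0.4704, 0.1544]
tcp_rot: [0.995, 0.1, 0.001, -0.0]
ft_force: [0.6, -1.0, 0.3]
finger_gap: 0.0003
grasp_force: 0.0
```

>>> arm_command:
  steps:
    - {"dx":0,"dy":-1,"dz":0,"rx":0,"ry":0,"rz":0}
    - {"dx":0,"dy":-1,"dz":0,"rx":0,"ry":0,"rz":0}
    - {"dx":0,"dy":0,"dz":0,"rx":0,"ry":0,"rz":0}
    - {"dx":0,"dy":0,"dz":0,"rx":0,"ry":0,"rz":0}
    - {"dx":0,"dy":0,"dz":0,"rx":0,"ry":0,"rz":0}

```text
t: 48.25
tcp_pos: [0.5321, -0.5281, 0.1511]
tcp_rot: [0.995, 0.1, 0.0, -0.003]
ft_force: [0.5, 0.1, -0.0]
finger_gap: 0.0002
grasp_force: 0.0
```

```bash
python3 - <<'E'
from h import *
snap('scene','s14')
J=Ro.from_euler('z',np.radians(11.7)).as_matrix(); o=np.array([.558,-.2951,0])
g=np.array([[proj('s14',o+J@np.array([.09-r*.001,.095-c*.001,.017])) for c in range(240)] for r in range(180)],np.float32)
I=cv2.remap(cv2.imread('pics/s14.png'),g,None,cv2.INTER_CUBIC).astype(float).sum(2)
def dark(p,lo,hi): return lo+int(np.argmin(p[lo:hi]))
for c in(70,95,120): p=I[:,c-4:c+5].mean(1); print('col y',95-c,'border x',90-dark(p,35,60),90-dark(p,120,145))
for r in(55,90,115,130): p=I[r-3:r+4].mean(0); print('row x',90-r,'border y',95-dark(p,40,72),95-dark(p,128,160), 'right profile',[(95-c,int(p[c])) for c in range(140,180,3)])
B=cv2.imread('pics/s14.png').sum(2)
K=o+J@np.array([-.048,-.108,.0376]);k=proj('s14',K).astype(int);print('knob px',k,'values',B[k[1]-5:k[1]+6:2,k[0]-8:k[0]+9:4].tolist())
print(arm.read_state()['t'])
E
```

```text
col y 25 border x 44 -30
col y 0 border x 44 -30
col y -25 border x 44 -44
row x 35 border y 45 -43 right profile [(-45, 372), (-48, 493), (-51, 521), (-54, 593), (-57, 601), (-60, 612), (-63, 616), (-66, 569), (-69, 330), (-72, 312), (-75, 465), (-78, 502), (-81, 500), (-84, 451)]
row x 0 border y 24 -43 right profile [(-45, 373), (-48, 484), (-51, 519), (-54, 590), (-57, 600), (-60, 611), (-63, 613), (-66, 564), (-69, 327), (-72, 354), (-75, 524), (-78, 536), (-81, 532), (-84, 535)]
row x -25 border y 45 -43 right profile [(-45, 355), (-48, 461), (-51, 504), (-54, 594), (-57, 598), (-60, 610), (-63, 612), (-66, 563), (-69, 326), (-72, 322), (-75, 468), (-78, 513), (-81, 512), (-84, 513)]
row x -40 border y 45 -42 right profile [(-45, 354), (-48, 452), (-51, 502), (-54, 592), (-57, 603), (-60, 610), (-63, 611), (-66, 560), (-69, 330), (-72, 331), (-75, 480), (-78, 498), (-81, 493), (-84, 498)]
knob px [166 357] values [[622, 541, 268, 76, 453], [619, 488, 102, 96, 341], [580, 389, 94, 383, 463], [501, 120, 89, 487, 476], [476, 68, 85, 477, 479], [481, 117, 55, 246, 477]]
48.3
```

The border lines centre at about (0, +1) mm, the jaw lies against the template, and the knob is at its lowest place. Handing in.

```bash
python3 -c "
from rig import arm
print(arm.close_job())"
```

```text
the job is handed in; nothing more can be done
None
```

The job is handed in at about 48 s: my last measurements show the template grooves up and clamped in the jig with the cam lever fully down, but no verdict came back, and I viewed 11 pictures, one over the limit of 10.

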